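Swap the hold-down frames on the gluing beds

ROBOT

A 7-joint arm with a two-finger parallel gripper is mounted at the origin on the work surface. World frame = base frame: x ahead of the robot, y to its left, z up, the work surface at z = 0. Lengths are in mm, angles in rad, forces in N, time in s.
With the tool pointing down it reaches from about 400 to 875 mm from the base axis. Payload 6.5 kg.
Tool frame: the origin (TCP) lies between the finger pads; the fingertips stand 8 mm ahead of it and the grasp point (between the pads) lies 11 mm behind it; z points along the fingers, y is the line along which they close (so a half turn about z gives the same grasp; the last joint's range is limited). The gripper opens to 88 mm and grips with 3 to 60 N. Pads are 18 mm wide; open, the fingers measure 123 mm over their backs; the gripper's body (75 mm by 187 mm) begins 45 mm behind the grasp point.
Start: joints at [-1.247, 0.536, -0.004, 1.538, 0.003, 1.067, -0.071], TCP at [246.997, 601.234, 246.716] pointing down, gripper open.
Joint ranges: [-2.7, 2.7], [-0.37, 2.16], [-1.27, 1.26], [0.24, 2.4], [-1.31, 4.45], [0.19, 1.91], [-2.76, 2.76]. Speed limits (rad/s): [2.39, 2.39, 3.14, 3.14, 3.14, 3.14, 3.14].

INTERFACE

Orientations are given as a 3x3 rotation matrix whose columns are the frame's x, y, z axes.
In Python, from station import r gives the robot as it stands.
- The arm moves only by the tool play_rows, never from a script. Its argument "targets" is a list of rows, each an object of numbers: "dx", "dy", "dz": the shift along the tool's x, y, z normalised to -1 to 1, where 1 is 0.4 m; "wx", "wy", "wz": the turn, a rotation vector about the tool's x, y, z normalised to -1 to 1, where 1 is 60 degrees; "fingers": the opening, from 0 (shut) to 1 (fully open). In form: [{"dx": .., "dy": .., "dz": .., "wx": .., "wy": .., "wz": .., "fingers": ..}, ...]. A call has 1 to 5 rows; each row is the pose to reach, as a shift and turn from the pose commanded when the call began, along the tool's axes at that moment; what a row does not reach only later rows make up. A row lasts 1/12 s, in which the tool goes at most 41.7 mm and 7.16 degrees, less where a joint would pass 70% of its speed; a pose out of reach is approached as far as the arm can. A call with a number of a shift or a turn outside -1 to 1 is refused whole. A call with a gripper value outside its range is refused whole. The fingers move at their own pace and stop on an object; "newtons" is the grip in N (left out, the last holds). Time passes only in rows, so rows that repeat a pose let the fingers close. It gives the time, the measured TCP pose, the force, the opening and the grip force at its end, in the units of the state.
- r.get_obs(): the state, without advancing time (a new reading comes with each control period).
- r.snapshot(name): name is "scene" or "side" or "wrist"; returns the picture (400x640x3 uint8, blue, green, red); there is no depth.
- r.camera_info(name): a dict with "fov_y" (degrees; the focal length in pixels is half the picture's height over the tangent of half this angle, whatever the lens; pixels are square), "cx", "cy" (the principal point, pixels), "extrinsics" (4x4, takes a point from camera to world coordinates); the wrist camera has in their place "T_tool_cam" (4x4, takes a point from camera to tool coordinates, whose origin is the TCP and whose axes are the flange's). Camera axes: x right, y down, z forward; pixel columns grow to the right and rows downward; lengths in mm; the calibration is good to about 2 mm. A picture is of the moment at which its call begins: read the wrist's pose just before it. camera_info takes no time and is no camera call.
- r.job_done(): hands the job in; it is judged then, once.
Trained networks look in the newest picture that a camera, given by its name, has taken for a name from the list of things; names that differ only in an ending like _2 or _b are one class to them, and where a whole thing is asked for, a point or a joint stands for the part that bears it (a point fixed in the world has none). Each returns a list of dicts, best first, with "score" (0 to 1); they miss things now and then, are a little off and sometimes report something else, mostly with a low value. They report only what shows in the picture. A call takes as long as a camera call.
- r.silhouettes(thing, camera): "mask" (400x640 bool, what is visible of it) and "rect" ([left, top, width, height] in pixels, round what is visible of it).
The state is a dict: "time_s": time; "joint_pos": joint angles; "qvel": joint speeds; "joint_efforts": joint torques, N m; "position": TCP position; "tool_rot": TCP orientation; "ft_force": force on the tool from outside, world axes, zero at the start; "moment": the same for the moment, N m; "finger_gap": opening from 0.0 (shut) to 1.0 (fully open); "finger_force": force on a finger pad.
Only numpy, scipy, OpenCV 4.12 (cv2) and the standard library are available. Lean on these libraries where they do the work, as an engineer would, in place of code of your own. Each camera call takes 0.05 s, during which the arm holds its last target. There are 200 camera calls.

TASK

The three metal hold-down frames have been put back on the wrong gluing beds. First park one of them on the empty cork mat, then move the frames one after another until each lies flat, fully down over both dowels, on the bed of its own outline: round on round, square on square, long on long. Let go of everything and leave the cork sanding block, the screwdriver and the hand drill where they lie.

Things in the scene. Friction and masses are not known exactly. Their poses are not given: they have to be found in the camera images.
- frame_round: Loose metal hold-down frame: round rim, 116 mm outer diameter, 8 high, 9 wide, with a crossbar. Crossbar along x, 6 thick, with two through holes of 15 mm at x = +-32. On its middle an upright wooden grip, 40 long (x), 12 thick (y), 6 to 50 mm above the underside, to pinch from above across y. About 250 g. Half-turn symmetric. Origin: centre of the underside.
- frame_square: Loose metal hold-down frame: square rim, 104 x 104 mm outside, 8 high, 8 wide, with a crossbar. Crossbar along x, 6 thick, with two through holes of 15 mm at x = +-32. On its middle an upright wooden grip, 40 long (x), 12 thick (y), 6 to 50 mm above the underside, to pinch from above across y. About 250 g. Half-turn symmetric. Origin: centre of the underside.
- frame_long: Loose metal hold-down frame: long narrow rim, 150 (x) x 60 (y) mm outside, 8 high, 8 wide, with a crossbar. Crossbar along x, 6 thick, with two through holes of 15 mm at x = +-32. On its middle an upright wooden grip, 40 long (x), 12 thick (y), 6 to 50 mm above the underside, to pinch from above across y. About 250 g. Half-turn symmetric. Origin: centre of the underside.
- bed_round: Round gluing bed, 136 mm diameter, wood 12 mm thick, brass inlay, fixed. Two steel dowels at x = +-32 mm, y = 0: 8 mm diameter, 20 tall above the board, the last 8 tapering. Origin: centre of the underside, on the table; a seated frame's origin is 12 mm above it. Half-turn symmetric. At the start it carries the long frame.
- bed_square: Square gluing bed, 118 x 118 mm, wood 12 mm thick, brass inlay, fixed. Two steel dowels at x = +-32 mm, y = 0: 8 mm diameter, 20 tall above the board, the last 8 tapering. Origin: centre of the underside, on the table; a seated frame's origin is 12 mm above it. Half-turn symmetric. At the start it carries the round frame.
- bed_long: Long gluing bed, 160 (x) x 76 (y) mm, wood 12 mm thick, brass inlay, fixed. Two steel dowels at x = +-32 mm, y = 0: 8 mm diameter, 20 tall above the board, the last 8 tapering. Origin: centre of the underside, on the table; a seated frame's origin is 12 mm above it. Half-turn symmetric. At the start it carries the square frame.
- mat: Empty cork mat, 150 x 150 mm, 4 mm thick, fixed to the table: the parking spot. Origin: centre of the underside; z up.
- cork_block: Loose cork sanding block, 90 (x) x 32 (y) x 45 mm tall, among the beds; to be left alone. Origin: centre of the underside.
- screwdriver: Loose screwdriver, 180 mm long, lying along its x among the beds, 26 mm tall; to be left alone. Origin: under the middle of its length.
- crank_drill: Loose nickel hand drill with gear wheel and crank, about 285 mm long in its x, about 70 mm tall, lying behind the beds (beyond them from the robot); to be left alone. Origin: below the gear wheel.

How it is judged:
By the outcome, as a careful person would: the job done as asked, in the order asked, and still so for the second after the job is handed in, with the robot touching nothing.
It also fails if it takes over 115 s, if anything falls off the work surface, if the arm or the gripper's body presses on something with over 40 N, if the wrist force passes 120 N, or if a joint passes its speed limit or range.

## Working session

There is one attempt and no reset: what is moved stays moved. The work goes in short steps, Python scripts to look and compute and a tool call to move; the robot and the scene stay as the last step left them, time stands still between calls to the robot, and variables do not carry over. Pictures are saved under pics/ and viewed, at most 14 in all, crops included, and the job is handed in when it is done.

Besides the shell and the picture viewer there is one more tool, called after ">>>" by a JSON object that holds its "fn" and its "kwargs". play_rows: Moves the arm, as the interface text tells. Its arguments: {"type":"object","properties":{"targets":{"type":"array"},"newtons":{"type":"number"}},"required":["targets"]}

```bash
mkdir -p pics; ls
python3 - <<'E'
from station import r
import cv2, numpy as np
o=r.get_obs(); print(o)
for n in ("scene","side","wrist"):
    cv2.imwrite(f"pics/{n}0.png", r.snapshot(n)); print(n, r.camera_info(n))
    for t in ("frame_round","frame_square","frame_long","bed_round","bed_square","bed_long","mat","cork_block","screwdriver","crank_drill"):
        if n=="wrist": continue
        s=r.silhouettes(t,n); print(t,[(round(d["score"],2),d["rect"]) for d in s[:2]])
E
```

```text
pics
{'time_s': 0.0, 'joint_pos': array([-1.24720906,  0.53715441, -0.00443423,  1.53886833,  0.00261039,
        1.06728242, -0.07117396]), 'qvel': array([ 2.29296428e-04,  4.03947822e-04,  1.11884046e-03, -1.97697116e-05,
       -2.34122262e-03,  3.03824255e-04,  9.75311916e-04]), 'joint_efforts': array([-8.31800971e-04, -5.70983398e+01,  9.90298949e-01, -2.51607102e+01,
       -5.62550488e-02,  1.80150359e-02,  1.65729625e-04]), 'position': array([246.78760274, 600.68305789, 245.84858758]), 'tool_rot': array([[-9.25027652e-01,  3.79899425e-01, -5.19950526e-04],
       [ 3.79899756e-01,  9.25026233e-01, -1.62571297e-03],
       [-1.36639547e-04, -1.70135853e-03, -9.99998543e-01]]), 'ft_force': array([-0.7178326 , -0.23794738, -1.3608347 ]), 'moment': array([-0.01545007,  0.02964689,  0.00720983]), 'finger_force': 0.0, 'finger_gap': 0.9983115974028676}
scene {'fov_y': 52.92568791900212, 'cx': 318.1457601555732, 'cy': 200.8946245737218, 'extrinsics': array([[ 6.65227110e-01,  5.55157977e-01, -4.99271983e-01,
         1.12684788e+03],
       [ 7.46494971e-01, -4.81298690e-01,  4.59452
[... 1521 characters left out ...]
(0.59, [255.3, 329.6, 67.2, 70.4])]
mat [(0.81, [309.8, 229.3, 79.0, 76.9])]
cork_block [(0.87, [324.8, 200.7, 40.3, 30.4])]
screwdriver [(0.93, [262.1, 273.0, 75.2, 46.4]), (0.19, [242.6, 137.6, 88.6, 51.4])]
crank_drill [(0.67, [244.4, 135.0, 87.9, 54.0])]
wrist {'fov_y': 69.97536089072167, 'cx': 319.6765012143141, 'cy': 198.98929162763366, 'T_tool_cam': array([[ 6.71614497e-04, -9.59053321e-01, -2.83224780e-01,
         7.41585979e+01],
       [ 9.99999752e-01,  7.04448949e-04, -1.40869515e-05,
        -6.18657851e-01],
       [ 2.13027536e-04, -2.83224700e-01,  9.59053556e-01,
        -1.36466072e+02],
       [ 0.00000000e+00,  0.00000000e+00,  0.00000000e+00,
         1.00000000e+00]])}
```

View pics/scene0.png

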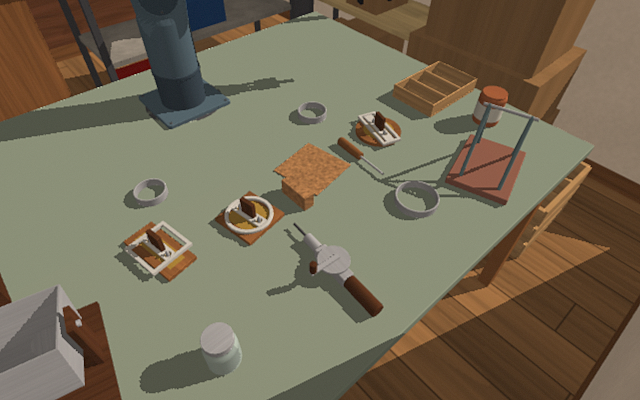

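View pics/side0.png

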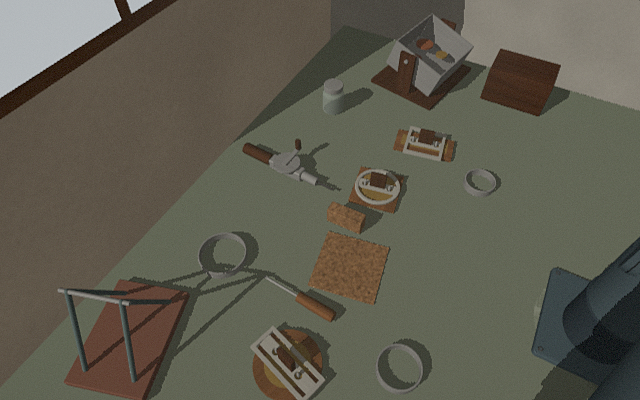

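The scene view shows the long bed with the square frame at about (160,250) and the square bed with the round frame at (250,217). The round bed with the long frame is at (378,128), the mat at (312,170), the cork block at (297,192), the screwdriver at (360,155) and the drill at (340,268). The side view agrees.

```bash
cat > h.py <<'E'
from station import r
import cv2, numpy as np
def cam(n,o=None):
    c=r.camera_info(n); f=200/np.tan(np.radians(c["fov_y"])/2)
    K=np.array([[f,0,c["cx"]],[0,f,c["cy"]],[0,0,1]])
    if n=="wrist":
        T=np.eye(4);T[:3,:3]=o["tool_rot"];T[:3,3]=o["position"]; E=T@c["T_tool_cam"]
    else: E=c["extrinsics"]
    return K,E
def unproj(K,E,uv,z):
    d=E[:3,:3]@np.linalg.solve(K,[uv[0],uv[1],1]); t=(z-E[2,3])/d[2]; return (E[:3,3]+t*d)[:2]
def proj(K,E,p):
    q=E[:3,:3].T@(np.asarray(p,float)-E[:3,3]); q=K@q; return q[:2]/q[2]
def ortho(img,K,E,x0,y0,w,h,z,s):
    "top-down at height z: image right = -y (from y0), down = -x (from x0); s px/mm"
    # world x = x0 - v/s ; y = y0 - u/s
    A=np.array([[0,-1/s,x0],[-1/s,0,y0],[0,0,z],[0,0,1]],float)
    P=K@np.linalg.inv(E)[:3]
    H=P@A
    return cv2.warpPerspective(img,H,(int(w*s),int(h*s)),flags=cv2.WARP_INVERSE_MAP|cv2.INTER_LINEAR)
E
python3 - <<'E'
from h import *
K,E=cam("scene")
pts={"long":(160,250),"square":(250,217),"round":(378,128),"mat":(312,170),"cork":(297,192)}
for k,v in pts.items(): print(k,unproj(K,E,v,12).round())
K,E=cam("side")
pts={"long":(425,143),"square":(378,188),"round":(288,364),"mat":(349,267),"cork":(346,217)}
for k,v in pts.items(): print(k,unproj(K,E,v,12).round())
a=[]
for n in("scene","side"):
    K,E=cam(n); i=cv2.imread(f"pics/{n}0.png")
    a.append(ortho(i,K,E,850,450,900,500,16,.85))
cv2.imwrite("pics/ortho.png",np.vstack(a)[:, :800])
print(a[0].shape)
E
```

```text
long [ 508. -337.]
square [ 560. -131.]
round [523. 361.]
mat [533.  90.]
cork [569.   7.]
long [ 499. -340.]
square [ 548. -128.]
round [522. 359.]
mat [512. 112.]
cork [580.  -8.]
(425, 765, 3)
```

View pics/wrist0.png

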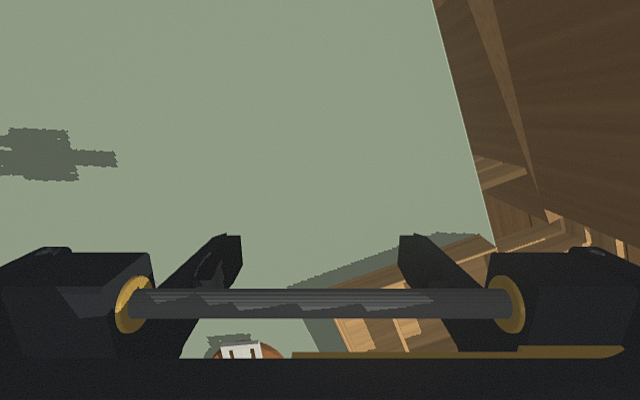

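The wrist view shows mostly empty table with the gripper below row 230. A bit of the long frame and round bed shows at (240,350).

View pics/ortho.png

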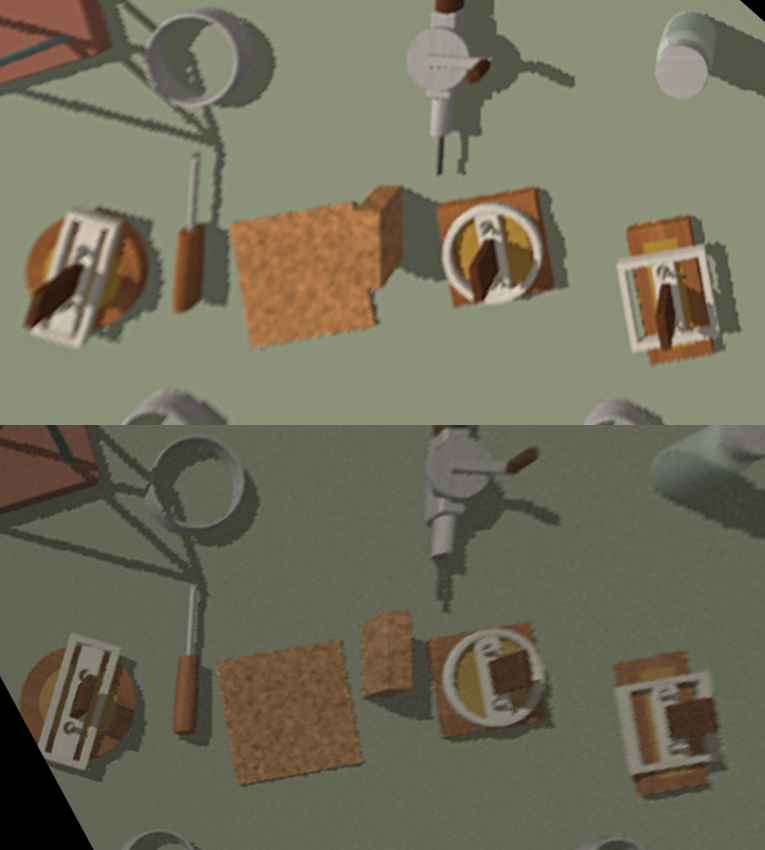

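The rectified views show all crossbars running roughly along world x. The round bed is near (528,352), the mat near (520,100), the square bed near (555,-128) and the long bed near (503,-330). I'll square up the tool to the world axes while moving toward the round bed.

>>> {"fn": "play_rows", "kwargs": {"targets": [{"dx":-0.442,"dy":-0.155,"dz":0,"wx":0,"wy":0,"wz":-0.372,"fingers":1},{"dx":-0.442,"dy":-0.155,"dz":0,"wx":0,"wy":0,"wz":-0.372,"fingers":1},{"dx":-0.442,"dy":-0.155,"dz":0,"wx":0,"wy":0,"wz":-0.372,"fingers":1},{"dx":-0.442,"dy":-0.155,"dz":0,"wx":0,"wy":0,"wz":-0.372,"fingers":1},{"dx":-0.442,"dy":-0.155,"dz":0,"wx":0,"wy":0,"wz":-0.372,"fingers":1}]}}

```text
time_s: 1.57
position: [392.2, 471.9, 246.9]
tool_rot: [[-1.0, 0.005, 0.003], [0.005, 1.0, -0.002], [-0.003, -0.002, -1.0]]
ft_force: [0.7, -0.0, -0.0]
finger_gap: 0.998
finger_force: 0.0
```

>>> {"fn": "play_rows", "kwargs": {"targets": [{"dx":-0.35,"dy":-0.31,"dz":0,"wx":0,"wy":0,"wz":0,"fingers":1},{"dx":-0.35,"dy":-0.31,"dz":0,"wx":0,"wy":0,"wz":0,"fingers":1},{"dx":-0.35,"dy":-0.31,"dz":0,"wx":0,"wy":0,"wz":0,"fingers":1},{"dx":-0.35,"dy":-0.31,"dz":0,"wx":0,"wy":0,"wz":0,"fingers":1},{"dx":-0.35,"dy":-0.31,"dz":0,"wx":0,"wy":0,"wz":0,"fingers":1}]}}

```text
time_s: 1.98
position: [531.6, 347.0, 246.9]
tool_rot: [[-1.0, 0.007, 0.003], [0.007, 1.0, -0.003], [-0.003, -0.003, -1.0]]
ft_force: [0.1, -1.3, 0.1]
finger_gap: 0.999
finger_force: 0.0
```

>>> {"fn": "play_rows", "kwargs": {"targets": [{"dx":0,"dy":0,"dz":0,"wx":0,"wy":0,"wz":0,"fingers":1},{"dx":0,"dy":0,"dz":0,"wx":0,"wy":0,"wz":0,"fingers":1}]}}

```text
time_s: 2.15
position: [528.0, 351.4, 246.6]
tool_rot: [[-1.0, 0.003, 0.0], [0.003, 1.0, -0.0], [-0.0, -0.0, -1.0]]
ft_force: [-0.3, 1.3, -0.4]
finger_gap: 1.0
finger_force: 0.0
```

```bash
cat > look.py <<'E'
import sys
from h import *
import pickle
n=sys.argv[1]; o=r.get_obs(); i=r.snapshot("wrist"); K,E=cam("wrist",o)
pickle.dump((o,K,E,i),open(f"pics/{n}.pkl","wb"))
cv2.imwrite(f"pics/{n}.png",i)
for t in sys.argv[2:]:
    for d in r.silhouettes(t,"wrist")[:2]:
        print(t,round(d["score"],2),np.round(d["rect"]))
print(o["position"].round(1),o["joint_pos"].round(2))
E
python3 look.py wround frame_long bed_round
```

```text
frame_long 0.97 [290. 104.  78. 125.]
frame_long 0.32 [ 21. 177.  68.  72.]
bed_round 0.56 [275. 113. 103. 106.]
[528.  351.4 246.6] [-0.65  0.51 -0.01  1.58  0.01  1.05  0.9 ]
```

View pics/wround.png

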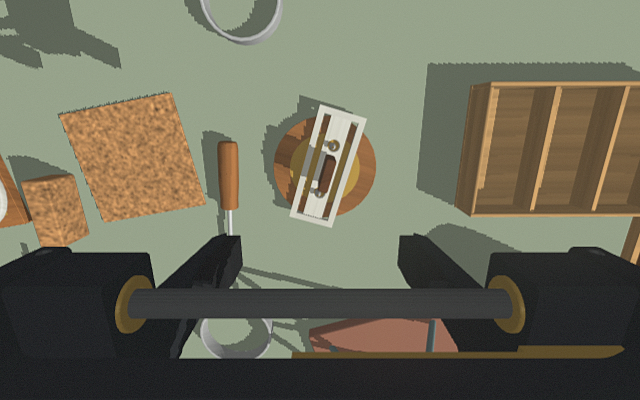

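The long frame on the round bed is at (328,165), with the mat at (132,155), the screwdriver at (228,175) and the cork block at (55,205). Moving on to the square and long beds.

>>> {"fn": "play_rows", "kwargs": {"targets": [{"dx":-0.02,"dy":-0.4,"dz":0,"wx":0,"wy":0,"wz":0,"fingers":1},{"dx":-0.02,"dy":-0.4,"dz":0,"wx":0,"wy":0,"wz":0,"fingers":1},{"dx":-0.02,"dy":-0.4,"dz":0,"wx":0,"wy":0,"wz":0,"fingers":1},{"dx":-0.02,"dy":-0.4,"dz":0,"wx":0,"wy":0,"wz":0,"fingers":1}]}}

```text
time_s: 2.63
position: [534.1, 191.5, 246.8]
tool_rot: [[-1.0, -0.002, 0.0], [-0.002, 1.0, -0.0], [-0.0, -0.0, -1.0]]
ft_force: [0.2, 0.2, 0.6]
finger_gap: 1.0
finger_force: 0.0
```

>>> {"fn": "play_rows", "kwargs": {"targets": [{"dx":-0.02,"dy":-0.4,"dz":0,"wx":0,"wy":0,"wz":0,"fingers":1},{"dx":-0.02,"dy":-0.4,"dz":0,"wx":0,"wy":0,"wz":0,"fingers":1},{"dx":-0.02,"dy":-0.4,"dz":0,"wx":0,"wy":0,"wz":0,"fingers":1},{"dx":-0.02,"dy":-0.4,"dz":0,"wx":0,"wy":0,"wz":0,"fingers":1}]}}

```text
time_s: 2.97
position: [542.4, 31.4, 247.1]
tool_rot: [[-1.0, -0.001, 0.0], [-0.001, 1.0, -0.0], [-0.0, -0.0, -1.0]]
ft_force: [1.6, -0.2, -0.3]
finger_gap: 0.999
finger_force: 0.0
```

>>> {"fn": "play_rows", "kwargs": {"targets": [{"dx":-0.02,"dy":-0.4,"dz":0,"wx":0,"wy":0,"wz":0,"fingers":1},{"dx":-0.02,"dy":-0.4,"dz":0,"wx":0,"wy":0,"wz":0,"fingers":1},{"dx":-0.02,"dy":-0.4,"dz":0,"wx":0,"wy":0,"wz":0,"fingers":1},{"dx":-0.02,"dy":-0.4,"dz":0,"wx":0,"wy":0,"wz":0,"fingers":1},{"dx":-0.02,"dy":-0.4,"dz":0,"wx":0,"wy":0,"wz":0,"fingers":1}]}}

```text
time_s: 3.38
position: [550.2, -134.8, 247.2]
tool_rot: [[-1.0, 0.008, 0.001], [0.008, 1.0, -0.004], [-0.001, -0.004, -1.0]]
ft_force: [-0.1, 0.1, -0.1]
finger_gap: 1.001
finger_force: 0.0
```

>>> {"fn": "play_rows", "kwargs": {"targets": [{"dx":0,"dy":0,"dz":0,"wx":0,"wy":0,"wz":0,"fingers":1},{"dx":0,"dy":0,"dz":0,"wx":0,"wy":0,"wz":0,"fingers":1}]}}

```text
time_s: 3.55
position: [551.1, -125.0, 246.7]
tool_rot: [[-1.0, -0.002, -0.0], [-0.002, 1.0, 0.001], [0.0, 0.001, -1.0]]
ft_force: [0.1, 1.1, -0.5]
finger_gap: 0.998
finger_force: 0.0
```

```bash
python3 look.py wsquare frame_round bed_square
```

```text
frame_round 0.67 [273. 123.  91.  90.]
bed_square 0.69 [263. 119. 106. 104.]
[ 551.1 -125.   246.7] [ 0.04  0.39  0.13  1.77 -0.06  0.98  1.77]
```

>>> {"fn": "play_rows", "kwargs": {"targets": [{"dx":0.12,"dy":-0.47,"dz":0,"wx":0,"wy":0,"wz":0,"fingers":1},{"dx":0.12,"dy":-0.47,"dz":0,"wx":0,"wy":0,"wz":0,"fingers":1},{"dx":0.12,"dy":-0.47,"dz":0,"wx":0,"wy":0,"wz":0,"fingers":1},{"dx":0.12,"dy":-0.47,"dz":0,"wx":0,"wy":0,"wz":0,"fingers":1},{"dx":0.12,"dy":-0.47,"dz":0,"wx":0,"wy":0,"wz":0,"fingers":1}]}}

```text
time_s: 4.12
position: [501.5, -318.3, 247.0]
tool_rot: [[-1.0, 0.001, -0.0], [0.001, 1.0, -0.002], [0.0, -0.002, -1.0]]
ft_force: [0.7, -0.4, 0.2]
finger_gap: 0.998
finger_force: 0.0
```

>>> {"fn": "play_rows", "kwargs": {"targets": [{"dx":0,"dy":0,"dz":0,"wx":0,"wy":0,"wz":0,"fingers":1},{"dx":0,"dy":0,"dz":0,"wx":0,"wy":0,"wz":0,"fingers":1},{"dx":0,"dy":0,"dz":0,"wx":0,"wy":0,"wz":0,"fingers":1}]}}

```text
time_s: 4.37
position: [503.8, -313.1, 246.5]
tool_rot: [[-1.0, -0.002, 0.0], [-0.002, 1.0, 0.001], [-0.0, 0.001, -1.0]]
ft_force: [-0.7, 0.9, -0.2]
finger_gap: 0.999
finger_force: 0.0
```

```bash
python3 look.py wlong frame_square bed_long
python3 - <<'E'
from h import *
import pickle
c={"wround":(528,352),"wsquare":(553,-127),"wlong":(502,-330)}
rows=[]
for n,(x,y) in c.items():
    o,K,E,i=pickle.load(open(f"pics/{n}.pkl","rb"))
    rows.append(np.vstack([ortho(i,K,E,x+90,y+90,180,180,z,1.48) for z in (20,32)]))
cv2.imwrite("pics/comp.png",np.hstack(rows)); print(np.hstack(rows).shape)
E
```

```text
frame_square 0.59 [255. 120.  94.  92.]
bed_long 0.62 [259. 102.  80. 127.]
bed_long 0.22 [403. 157.  97.  90.]
[ 503.8 -313.1  246.5] [ 0.34  0.44  0.19  1.7  -0.1   1.    2.14]
(532, 798, 3)
```

View pics/comp.png

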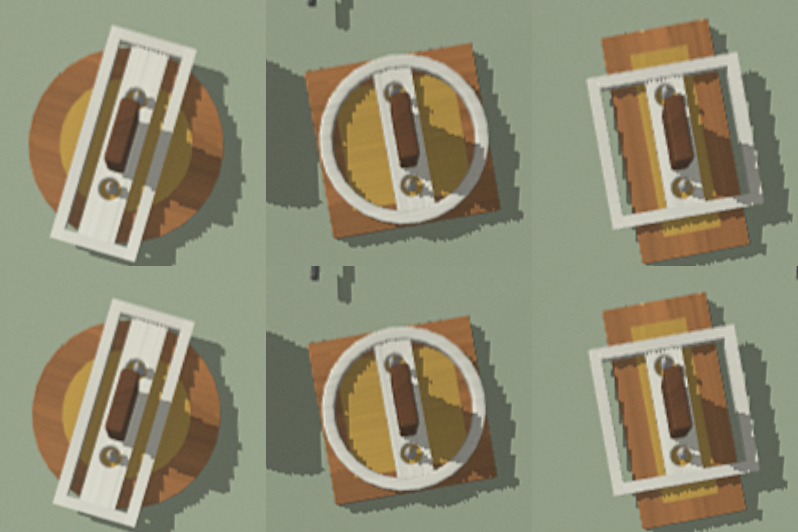

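All three beds, the frames and the dowel tips are clear in the composite. Now to fit them numerically.

```bash
cat > fit.py <<'E'
from h import *
import pickle
s=4
def white(b): 
    h=cv2.cvtColor(b,cv2.COLOR_BGR2HSV); return ((h[...,1]<60)&(h[...,2]>125)).astype(np.uint8)
def brown(b):
    h=cv2.cvtColor(b,cv2.COLOR_BGR2HSV); return ((h[...,0]<25)&(h[...,1]>95)).astype(np.uint8)
def big(m):
    m=cv2.morphologyEx(m,cv2.MORPH_OPEN,np.ones((9,9),np.uint8))
    c=max(cv2.findContours(m,cv2.RETR_EXTERNAL,cv2.CHAIN_APPROX_NONE)[0],key=cv2.contourArea); return c
def fit(name,x,y,z,kind,fn,half=110):
    o,K,E,i=pickle.load(open(f"pics/{name}.pkl","rb"))
    b=ortho(i,K,E,x+half,y+half,2*half,2*half,z,s)
    c=cv2.convexHull(big(fn(b)))
    W=lambda p:np.array([x+half-p[1]/s,y+half-p[0]/s])
    if kind=="c":
        p,rad=cv2.minEnclosingCircle(c); return W(p).round(1),2*rad/s,None,b
    q=cv2.minAreaRect(c); box=cv2.boxPoints(q); w=np.array([W(p) for p in box])
    e=w[1]-w[0],w[2]-w[1]; L=[np.linalg.norm(v) for v in e]
    a=[np.degrees(np.arctan2(v[1],v[0])) for v in e]; a=[(t+90)%180-90 for t in a]
    k=min((0,1),key=lambda j:abs(a[j]))
    return w.mean(0).round(1),np.round([L[k],L[1-k]],1),round(a[k],1),b
E
python3 - <<'E'
from fit import *
C={"wround":(528,352),"wsquare":(553,-127),"wlong":(502,-330)}
print("long frame",fit("wround",*C["wround"],20,"r",white)[:3])
print("round bed",fit("wround",*C["wround"],12,"c",brown)[:3])
print("round frame",fit("wsquare",*C["wsquare"],20,"c",white)[:3])
print("square bed",fit("wsquare",*C["wsquare"],12,"r",brown)[:3])
print("square frame",fit("wlong",*C["wlong"],20,"r",white)[:3])
print("long bed",fit("wlong",*C["wlong"],12,"r",brown)[:3])
print("mat",fit("wround",520,102,4,"r",brown,85)[:3])
im=[]
for n,(x,y) in C.items():
    o,K,E,i=pickle.load(open(f"pics/{n}.pkl","rb"))
    b=ortho(i,K,E,x+50,y+33,66,100,32,4)
    for k in range(0,100,10): cv2.line(b,(0,k*4),(6,k*4),(0,0,255) if k!=50 else (255,0,0),1)
    for k in range(3,66,10): cv2.line(b,(k*4,0),(k*4,6),(0,0,255) if k!=33 else (255,0,0),1)
    im.append(b)
cv2.imwrite("pics/dow.png",np.hstack(im))
E
```

```text
long frame (array([528.1, 352.1], dtype=float32), array([219.7, 219.7], dtype=float32), np.float32(0.0))
round bed (array([513.1, 328.1]), 118.4615478515625, None)
round frame (array([ 553.1, -126.9]), 310.77349853515625, None)
square bed (array([544.4, -99.6], dtype=float32), array([90.8, 35.4], dtype=float32), np.float32(10.2))
square frame (array([ 502.1, -329.9], dtype=float32), array([219.7, 219.7], dtype=float32), np.float32(0.0))
long bed (array([ 502.1, -362.2], dtype=float32), array([86.6, 24.6], dtype=float32), np.float32(10.1))
mat (array([512.5, 105.6], dtype=float32), array([149. , 150.3], dtype=float32), np.float32(10.2))
```

View pics/dow.png

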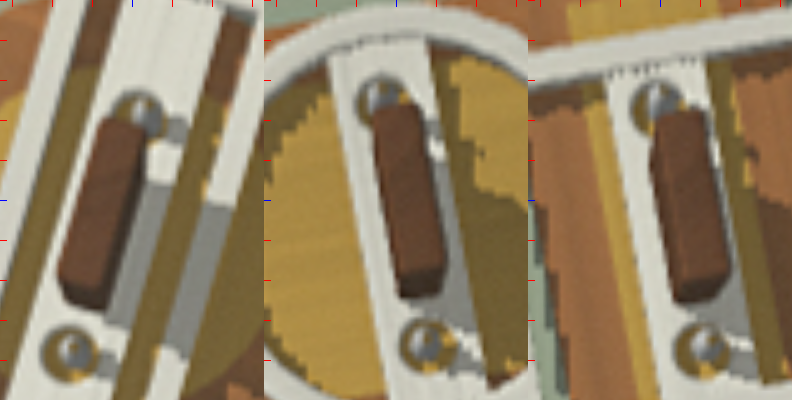

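```bash
python3 - <<'E'
s=open('fit.py').read()
s=s.replace("h[...,2]>125","h[...,2]>190")
s=s.replace("""    c=max(cv2.findContours(m,cv2.RETR_EXTERNAL,cv2.CHAIN_APPROX_NONE)[0],key=cv2.contourArea); return c""","""    return np.vstack([c for c in cv2.findContours(m,cv2.RETR_EXTERNAL,cv2.CHAIN_APPROX_NONE)[0] if cv2.contourArea(c)>400])""")
open('fit.py','w').write(s)
E
python3 - <<'E'
from fit import *
C={"wround":(522,357),"wsquare":(553,-127),"wlong":(502,-330)}
print("long frame",fit("wround",*C["wround"],20,"r",white,85)[:3])
print("round bed",fit("wround",*C["wround"],12,"c",brown,82)[:3])
print("round frame",fit("wsquare",*C["wsquare"],20,"c",white,80)[:3])
print("square bed",fit("wsquare",*C["wsquare"],12,"r",brown,80)[:3])
print("square frame",fit("wlong",*C["wlong"],20,"r",white,85)[:3])
print("long bed",fit("wlong",*C["wlong"],12,"r",brown,90)[:3])
# dowels picked (panel px in dow.png at z=32) 
D={"wround":((528,352),(141,108),(73,350)),"wsquare":((553,-127),(384-264,92),(432-264,346)),"wlong":((502,-330),(660-528,98),(706-528,348))}
for n,((X,Y),a,b) in D.items():
    w=[np.array([X+50-v/4,Y+33-u/4]) for u,v in(a,b)]; d=w[0]-w[1]
    print(n,"dowels centre",(w[0]+w[1])/2,np.linalg.norm(d).round(1),np.degrees(np.arctan2(d[1],d[0])).round(1))
# holes at z=18, grip top z=62
im=[]
for n,(x,y) in C.items():
    o,K,E,i=pickle.load(open(f"pics/{n}.pkl","rb"))
    im.append(np.vstack([ortho(i,K,E,x+50,y+33,66,100,18,4)]))
cv2.imwrite("pics/hol.png",np.hstack(im))
E
```

```text
long frame (array([521.3, 359.1], dtype=float32), array([149.3,  59.7], dtype=float32), np.float32(-16.4))
round bed (array([521.7, 357.3]), 134.8983612060547, None)
round frame (array([ 549.7, -129.1]), 113.21247100830078, None)
square bed (array([ 549.6, -128.9], dtype=float32), array([117.3, 117.5], dtype=float32), np.float32(10.0))
square frame (array([ 497.3, -336.4], dtype=float32), array([103. , 103.1], dtype=float32), np.float32(10.0))
long bed (array([ 498.3, -337. ], dtype=float32), array([158.9,  75.6], dtype=float32), np.float32(10.5))
wround dowels centre [520.75 358.25] 62.8 -15.7
wsquare dowels centre [ 548.25 -130.  ] 64.6 10.7
wlong dowels centre [ 496.25 -335.75] 63.5 10.4
```

View pics/hol.png

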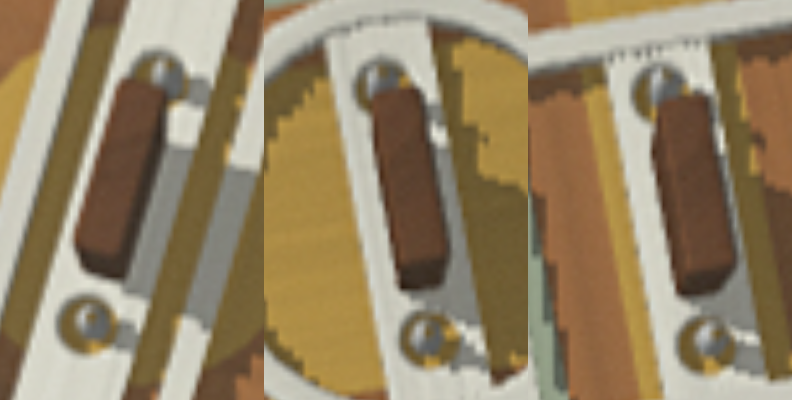

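Fitted sizes match the known ones within about 3 mm:

| Thing | x | y | Angle |
|---|---|---|---|
| Round bed | 521.5 | 357.7 | -16° |
| Square bed | 549.4 | -129.2 | 10.3° |
| Long bed | 497.5 | -336.6 | 10.4° |
| Mat | 512.5 | 105.6 | 10.2° |

I'll go over the round frame with a yaw of 10.4°.

>>> {"fn": "play_rows", "kwargs": {"targets": [{"dx":-0.114,"dy":0.46,"dz":0,"wx":0,"wy":0,"wz":-0.173,"fingers":0.6},{"dx":-0.114,"dy":0.46,"dz":0,"wx":0,"wy":0,"wz":-0.173,"fingers":0.6},{"dx":-0.114,"dy":0.46,"dz":0,"wx":0,"wy":0,"wz":-0.173,"fingers":0.6},{"dx":-0.114,"dy":0.46,"dz":0,"wx":0,"wy":0,"wz":-0.173,"fingers":0.6},{"dx":-0.114,"dy":0.46,"dz":0,"wx":0,"wy":0,"wz":-0.173,"fingers":0.6}]}}

```text
time_s: 4.93
position: [549.7, -124.0, 246.9]
tool_rot: [[-0.982, -0.187, 0.001], [-0.187, 0.982, 0.003], [-0.001, 0.003, -1.0]]
ft_force: [-0.4, 0.7, -0.5]
finger_gap: 0.644
finger_force: 0.0
```

>>> {"fn": "play_rows", "kwargs": {"targets": [{"dx":0,"dy":0,"dz":0.36,"wx":0,"wy":0,"wz":0,"fingers":0.6},{"dx":0,"dy":0,"dz":0.36,"wx":0,"wy":0,"wz":0,"fingers":0.6},{"dx":0,"dy":0,"dz":0.36,"wx":0,"wy":0,"wz":0,"fingers":0.6},{"dx":0,"dy":0,"dz":0.36,"wx":0,"wy":0,"wz":0,"fingers":0.6},{"dx":0,"dy":0,"dz":0.36,"wx":0,"wy":0,"wz":0,"fingers":0.6}]}}

```text
time_s: 5.35
position: [545.2, -129.0, 98.4]
tool_rot: [[-0.983, -0.182, -0.008], [-0.182, 0.983, 0.002], [0.008, 0.003, -1.0]]
ft_force: [-1.0, 1.1, 0.6]
finger_gap: 0.601
finger_force: 0.0
```

>>> {"fn": "play_rows", "kwargs": {"targets": [{"dx":0,"dy":0,"dz":0,"wx":0,"wy":0,"wz":0,"fingers":0.6},{"dx":0,"dy":0,"dz":0,"wx":0,"wy":0,"wz":0,"fingers":0.6},{"dx":0,"dy":0,"dz":0,"wx":0,"wy":0,"wz":0,"fingers":0.6}]}}

```text
time_s: 5.6
position: [550.2, -131.3, 104.9]
tool_rot: [[-0.984, -0.18, 0.004], [-0.18, 0.984, -0.001], [-0.004, -0.001, -1.0]]
ft_force: [0.4, -0.8, 0.1]
finger_gap: 0.602
finger_force: 0.0
```

```bash
cat > plan.py <<'E'
import sys
from h import *
x,y,z,yaw=map(float,sys.argv[1:5]); o=r.get_obs(); R=o["tool_rot"]
d=R.T@(np.array([x,y,z])-o["position"])/400
now=np.degrees(np.arctan2(-R[1,0],-R[0,0]))
print("pos",o["position"].round(1),"yaw",now.round(2),"shift",d.round(4),"wz",round(-(yaw-now)/60,4),"tilt",R[2,:2].round(4))
print("F",o["ft_force"].round(1),"gap",round(o["finger_gap"]*88,1),"grip",round(o["finger_force"],1),"j",o["joint_pos"].round(2))
E
python3 plan.py 549.7 -129.2 37 10.5
```

```text
pos [ 550.2 -131.3  104.9] yaw 10.39 shift [0.0008 0.0057 0.1697] wz -0.0018 tilt [-0.0037 -0.0012]
F [ 0.4 -0.8  0.1] gap 53.0 grip 0.0 j [ 0.1   0.59  0.07  1.87 -0.06  0.68  1.96]
```

>>> {"fn": "play_rows", "kwargs": {"targets": [{"dx":0,"dy":0.004,"dz":0.08,"wx":0,"wy":0,"wz":0,"fingers":0.6},{"dx":0,"dy":0.004,"dz":0.13,"wx":0,"wy":0,"wz":0,"fingers":0.6},{"dx":0,"dy":0.004,"dz":0.165,"wx":0,"wy":0,"wz":0,"fingers":0.6},{"dx":0,"dy":0.004,"dz":0.168,"wx":0,"wy":0,"wz":0,"fingers":0.6},{"dx":0,"dy":0.004,"dz":0.168,"wx":0,"wy":0,"wz":0,"fingers":0.6}]}}

```text
time_s: 6.02
position: [548.8, -129.9, 36.4]
tool_rot: [[-0.984, -0.18, 0.001], [-0.18, 0.984, -0.0], [-0.001, -0.0, -1.0]]
ft_force: [-0.4, -0.1, 0.2]
finger_gap: 0.599
finger_force: 0.0
```

>>> {"fn": "play_rows", "kwargs": {"targets": [{"dx":0,"dy":0,"dz":0,"wx":0,"wy":0,"wz":0,"fingers":0.6},{"dx":0,"dy":0,"dz":0,"wx":0,"wy":0,"wz":0,"fingers":0.6}]}}

```text
time_s: 6.18
position: [549.5, -130.0, 37.2]
tool_rot: [[-0.984, -0.18, 0.003], [-0.18, 0.984, -0.0], [-0.003, -0.001, -1.0]]
ft_force: [0.5, 0.7, -0.7]
finger_gap: 0.602
finger_force: 0.0
```

```bash
python3 plan.py 549.7 -129.2 37 10.5
```

```text
pos [ 549.5 -130.    37.2] yaw 10.36 shift [-0.0009  0.002   0.0005] wz -0.0023 tilt [-0.0028 -0.001 ]
F [ 0.5  0.7 -0.7] gap 52.9 grip 0.0 j [ 0.11  0.7   0.06  1.88 -0.07  0.56  1.97]
```

>>> {"fn": "play_rows", "kwargs": {"targets": [{"dx":0,"dy":0,"dz":0,"wx":0,"wy":0,"wz":0,"fingers":0},{"dx":0,"dy":0,"dz":0,"wx":0,"wy":0,"wz":0,"fingers":0},{"dx":0,"dy":0,"dz":0,"wx":0,"wy":0,"wz":0,"fingers":0},{"dx":0,"dy":0,"dz":0,"wx":0,"wy":0,"wz":0,"fingers":0},{"dx":0,"dy":0,"dz":0,"wx":0,"wy":0,"wz":0,"fingers":0}], "newtons": 45}}

```text
time_s: 6.6
position: [548.2, -129.8, 35.6]
tool_rot: [[-0.984, -0.18, 0.0], [-0.18, 0.984, -0.0], [-0.0, -0.0, -1.0]]
ft_force: [-0.6, 0.0, -0.1]
finger_gap: 0.243
finger_force: 0.0
```

>>> {"fn": "play_rows", "kwargs": {"targets": [{"dx":0,"dy":0,"dz":-0.02,"wx":0,"wy":0,"wz":0,"fingers":0},{"dx":0,"dy":0,"dz":-0.06,"wx":0,"wy":0,"wz":0,"fingers":0},{"dx":0,"dy":0,"dz":-0.1,"wx":0,"wy":0,"wz":0,"fingers":0},{"dx":0,"dy":0,"dz":-0.15,"wx":0,"wy":0,"wz":0,"fingers":0},{"dx":0,"dy":0,"dz":-0.16,"wx":0,"wy":0,"wz":0,"fingers":0}]}}

```text
time_s: 7.02
position: [549.7, -130.2, 102.4]
tool_rot: [[-0.984, -0.18, 0.004], [-0.18, 0.984, -0.001], [-0.004, -0.001, -1.0]]
ft_force: [0.1, 0.7, -1.3]
finger_gap: 0.13
finger_force: 45.0
```

>>> {"fn": "play_rows", "kwargs": {"targets": [{"dx":0,"dy":0,"dz":0,"wx":0,"wy":0,"wz":0,"fingers":0},{"dx":0,"dy":0,"dz":0,"wx":0,"wy":0,"wz":0,"fingers":0},{"dx":0,"dy":0,"dz":0,"wx":0,"wy":0,"wz":0,"fingers":0}]}}

```text
time_s: 7.27
position: [547.3, -129.6, 98.5]
tool_rot: [[-0.984, -0.18, -0.002], [-0.18, 0.984, 0.0], [0.002, 0.001, -1.0]]
ft_force: [0.1, -0.1, -2.8]
finger_gap: 0.128
finger_force: 45.0
```

```bash
python3 plan.py 512.5 105.6 29 10.2; python3 look.py held frame_round
```

```text
pos [ 547.3 -129.6   98.5] yaw 10.37 shift [-0.0206  0.5938  0.1741] wz 0.0029 tilt [0.0018 0.0006]
F [ 0.1 -0.1 -2.8] gap 11.2 grip 45.0 j [ 0.1   0.59  0.07  1.88 -0.07  0.68  1.96]
frame_round 0.72 [441. 209.  76. 125.]
frame_round 0.68 [228. 148. 186. 137.]
[ 547.3 -129.6   98.5] [ 0.1   0.59  0.07  1.88 -0.07  0.68  1.96]
```

View pics/held.png

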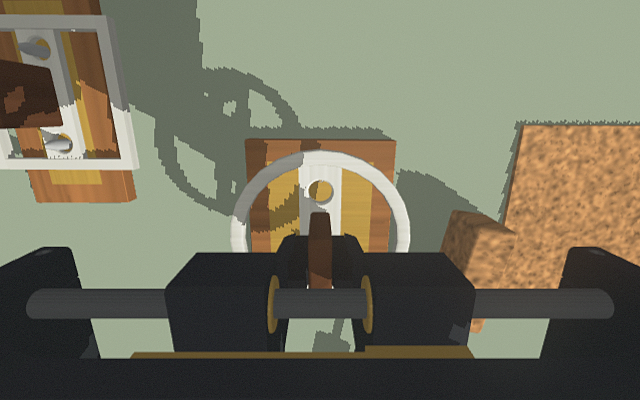

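The round frame is held and clear of the dowels, with the rim at columns 231–411 and a hole at (320,190). The fingers closed late, so the hold may be high on the grip. I'll measure its height.

```bash
cat > held.py <<'E'
from h import *
import pickle
from scipy.optimize import least_squares
o,K,E,i=pickle.load(open("pics/held.pkl","rb"))
h=cv2.cvtColor(i,cv2.COLOR_BGR2HSV); m=((h[...,1]<60)&(h[...,2]>170)).astype(np.uint8); m[:, :200]=0;m[:,430:]=0;m[250:]=0
cs=cv2.findContours(m,cv2.RETR_EXTERNAL,cv2.CHAIN_APPROX_NONE)[0]; c=np.vstack([q for q in cs if len(q)>30])[:,0]
p=np.array([(u,c[c[:,0]==u][:,1].min()) for u in range(234,409,3) if (c[:,0]==u).any()],float)
def res(q):
    w=np.array([unproj(K,E,a,q[2]) for a in p]); return np.hypot(*(w-q[:2]).T)-58
s=least_squares(res,[547,-130,70],loss="soft_l1"); print("centre, rim top z",s.x.round(1),"rms",np.sqrt((s.fun**2).mean()).round(2),"tcp",o["position"].round(1))
E
python3 held.py
```

```text
centre, rim top z [ 417.4 -153.3  235.1] rms 0.0 tcp [ 547.3 -129.6   98.5]
```

Not needed: I'll lower by feel. Moving over the mat, then down in steps.

>>> {"fn": "play_rows", "kwargs": {"targets": [{"dx":-0.009,"dy":0.1,"dz":0,"wx":0,"wy":0,"wz":0,"fingers":0},{"dx":-0.009,"dy":0.2,"dz":0,"wx":0,"wy":0,"wz":0,"fingers":0},{"dx":-0.009,"dy":0.3,"dz":0,"wx":0,"wy":0,"wz":0,"fingers":0},{"dx":-0.009,"dy":0.4,"dz":0,"wx":0,"wy":0,"wz":0,"fingers":0},{"dx":-0.009,"dy":0.47,"dz":0,"wx":0,"wy":0,"wz":0,"fingers":0}]}}

```text
time_s: 7.78
position: [516.4, 59.9, 98.8]
tool_rot: [[-0.983, -0.183, -0.002], [-0.183, 0.983, 0.001], [0.001, 0.002, -1.0]]
ft_force: [-0.2, 0.3, -1.6]
finger_gap: 0.135
finger_force: 45.0
```

>>> {"fn": "play_rows", "kwargs": {"targets": [{"dx":-0.009,"dy":0.08,"dz":0,"wx":0,"wy":0,"wz":0,"fingers":0},{"dx":-0.009,"dy":0.124,"dz":0.02,"wx":0,"wy":0,"wz":0,"fingers":0},{"dx":-0.009,"dy":0.124,"dz":0.06,"wx":0,"wy":0,"wz":0,"fingers":0},{"dx":-0.009,"dy":0.124,"dz":0.1,"wx":0,"wy":0,"wz":0,"fingers":0},{"dx":-0.009,"dy":0.124,"dz":0.115,"wx":0,"wy":0,"wz":0,"fingers":0}]}}

```text
time_s: 8.2
position: [510.8, 105.5, 51.3]
tool_rot: [[-0.983, -0.181, -0.003], [-0.181, 0.983, -0.001], [0.004, -0.0, -1.0]]
ft_force: [-0.3, 0.3, -2.0]
finger_gap: 0.136
finger_force: 45.0
```

>>> {"fn": "play_rows", "kwargs": {"targets": [{"dx":0,"dy":0,"dz":0,"wx":0,"wy":0,"wz":0,"fingers":0},{"dx":0,"dy":0,"dz":0,"wx":0,"wy":0,"wz":0,"fingers":0},{"dx":0,"dy":0,"dz":0,"wx":0,"wy":0,"wz":0,"fingers":0}]}}

```text
time_s: 8.45
position: [513.0, 105.0, 54.0]
tool_rot: [[-0.984, -0.179, 0.001], [-0.179, 0.984, 0.0], [-0.001, -0.0, -1.0]]
ft_force: [-0.1, 0.7, -1.9]
finger_gap: 0.133
finger_force: 45.0
```

```bash
python3 plan.py 512.5 105.6 29 10.2; python3 look.py mat1
```

```text
pos [513. 105.  54.] yaw 10.32 shift [0.001  0.0018 0.0626] wz 0.0021 tilt [-0.0008 -0.0001]
F [-0.1  0.7 -1.9] gap 11.7 grip 45.0 j [-0.34  0.62  0.06  1.99 -0.07  0.53  1.53]
[513. 105.  54.] [-0.34  0.62  0.06  1.99 -0.07  0.53  1.53]
```

View pics/mat1.png

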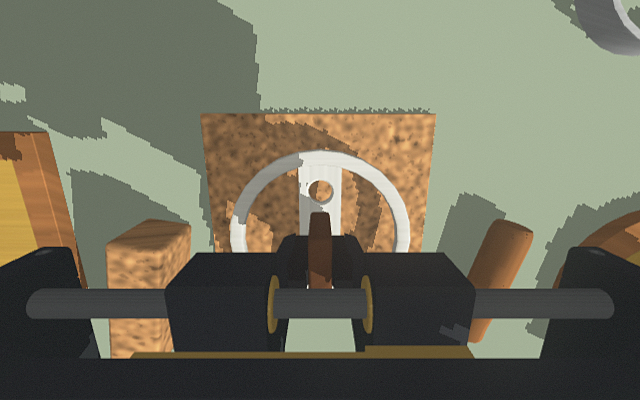

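The frame is over the middle of the mat and the cork block (150,270) is clear of it.

>>> {"fn": "play_rows", "kwargs": {"targets": [{"dx":0,"dy":0,"dz":0.01,"wx":0,"wy":0,"wz":0,"fingers":0},{"dx":0,"dy":0,"dz":0.02,"wx":0,"wy":0,"wz":0,"fingers":0},{"dx":0,"dy":0,"dz":0.02,"wx":0,"wy":0,"wz":0,"fingers":0},{"dx":0,"dy":0,"dz":0.02,"wx":0,"wy":0,"wz":0,"fingers":0}]}}

```text
time_s: 8.83
position: [512.3, 105.2, 45.3]
tool_rot: [[-0.984, -0.18, -0.0], [-0.18, 0.984, -0.0], [0.0, -0.0, -1.0]]
ft_force: [-0.0, -0.0, -1.3]
finger_gap: 0.131
finger_force: 45.0
```

>>> {"fn": "play_rows", "kwargs": {"targets": [{"dx":0,"dy":0,"dz":0.005,"wx":0,"wy":0,"wz":0,"fingers":0},{"dx":0,"dy":0,"dz":0.01,"wx":0,"wy":0,"wz":0,"fingers":0},{"dx":0,"dy":0,"dz":0.01,"wx":0,"wy":0,"wz":0,"fingers":0},{"dx":0,"dy":0,"dz":0.01,"wx":0,"wy":0,"wz":0,"fingers":0}]}}

```text
time_s: 9.17
position: [512.4, 105.2, 41.4]
tool_rot: [[-0.984, -0.18, -0.0], [-0.18, 0.984, -0.0], [0.0, -0.0, -1.0]]
ft_force: [-0.1, 0.2, -1.7]
finger_gap: 0.128
finger_force: 45.0
```

>>> {"fn": "play_rows", "kwargs": {"targets": [{"dx":0,"dy":0,"dz":0.005,"wx":0,"wy":0,"wz":0,"fingers":0},{"dx":0,"dy":0,"dz":0.01,"wx":0,"wy":0,"wz":0,"fingers":0},{"dx":0,"dy":0,"dz":0.01,"wx":0,"wy":0,"wz":0,"fingers":0},{"dx":0,"dy":0,"dz":0.01,"wx":0,"wy":0,"wz":0,"fingers":0}]}}

```text
time_s: 9.5
position: [512.8, 105.3, 40.8]
tool_rot: [[-0.984, -0.18, 0.0], [-0.18, 0.984, 0.001], [-0.0, 0.0, -1.0]]
ft_force: [-10.5, -2.7, 41.5]
finger_gap: 0.131
finger_force: 45.0
```

>>> {"fn": "play_rows", "kwargs": {"targets": [{"dx":0,"dy":0,"dz":0.004,"wx":0,"wy":0,"wz":0,"fingers":0},{"dx":0,"dy":0,"dz":0.007,"wx":0,"wy":0,"wz":0,"fingers":0},{"dx":0,"dy":0,"dz":0.007,"wx":0,"wy":0,"wz":0,"fingers":0}]}}

```text
time_s: 9.75
position: [513.9, 105.6, 39.3]
tool_rot: [[-0.984, -0.18, 0.002], [-0.18, 0.984, 0.001], [-0.003, 0.001, -1.0]]
ft_force: [-14.8, -2.2, 54.3]
finger_gap: 0.133
finger_force: 45.0
```

>>> {"fn": "play_rows", "kwargs": {"targets": [{"dx":0,"dy":0,"dz":-0.013,"wx":0,"wy":0,"wz":0,"fingers":0},{"dx":0,"dy":0,"dz":-0.013,"wx":0,"wy":0,"wz":0,"fingers":0.3},{"dx":0,"dy":0,"dz":-0.013,"wx":0,"wy":0,"wz":0,"fingers":0.5},{"dx":0,"dy":0,"dz":-0.013,"wx":0,"wy":0,"wz":0,"fingers":0.5},{"dx":0,"dy":0,"dz":-0.013,"wx":0,"wy":0,"wz":0,"fingers":0.5}]}}

```text
time_s: 10.17
position: [512.2, 105.2, 39.4]
tool_rot: [[-0.984, -0.18, -0.001], [-0.18, 0.984, -0.0], [0.001, -0.0, -1.0]]
ft_force: [-0.2, 0.4, -0.3]
finger_gap: 0.411
finger_force: 0.0
```

>>> {"fn": "play_rows", "kwargs": {"targets": [{"dx":0,"dy":0,"dz":0,"wx":0,"wy":0,"wz":0,"fingers":0.5},{"dx":0,"dy":0,"dz":0,"wx":0,"wy":0,"wz":0,"fingers":0.5}]}}

```text
time_s: 10.33
position: [512.3, 105.2, 39.5]
tool_rot: [[-0.984, -0.18, -0.001], [-0.18, 0.984, -0.0], [0.001, -0.0, -1.0]]
ft_force: [-0.9, 0.0, 0.6]
finger_gap: 0.496
finger_force: 0.0
```

>>> {"fn": "play_rows", "kwargs": {"targets": [{"dx":0,"dy":0,"dz":-0.09,"wx":0,"wy":0,"wz":0,"fingers":0.5},{"dx":0,"dy":0,"dz":-0.19,"wx":0,"wy":0,"wz":0,"fingers":0.5},{"dx":0,"dy":0,"dz":-0.28,"wx":0,"wy":0,"wz":0,"fingers":0.5},{"dx":0,"dy":0,"dz":-0.38,"wx":0,"wy":0,"wz":0,"fingers":0.5},{"dx":0,"dy":0,"dz":-0.46,"wx":0,"wy":0,"wz":0,"fingers":0.5}]}}

```text
time_s: 10.75
position: [512.8, 105.2, 226.6]
tool_rot: [[-0.984, -0.18, 0.002], [-0.18, 0.984, 0.0], [-0.002, 0.0, -1.0]]
ft_force: [0.3, 0.5, -0.3]
finger_gap: 0.5
finger_force: 0.0
```

>>> {"fn": "play_rows", "kwargs": {"targets": [{"dx":0,"dy":0,"dz":0,"wx":0,"wy":0,"wz":0,"fingers":0.6},{"dx":0,"dy":0,"dz":0,"wx":0,"wy":0,"wz":0,"fingers":0.6},{"dx":0,"dy":0,"dz":0,"wx":0,"wy":0,"wz":0,"fingers":0.6}]}}

```text
time_s: 11.0
position: [511.9, 105.1, 223.1]
tool_rot: [[-0.984, -0.18, -0.001], [-0.18, 0.984, -0.0], [0.001, -0.0, -1.0]]
ft_force: [-0.5, -0.6, 0.8]
finger_gap: 0.601
finger_force: 0.0
```

```bash
python3 look.py matA; python3 plan.py 497.4 -336.5 100 10.2
python3 - <<'E'
from fit import *
x,y=512,106
print("mat",fit("matA",x,y,4,"r",brown,85)[:3])
print("round frame on mat",fit("matA",x,y,12,"c",white,72)[:3])
o,K,E,i=pickle.load(open("pics/matA.pkl","rb"))
cv2.imwrite("pics/mA.png",np.hstack([ortho(i,K,E,x+85,y+85,170,170,12,2.3),ortho(i,K,E,x+50,y+50,100,100,10,3.91)]))
E
```

```text
[511.9 105.1 223.1] [-0.37  0.35  0.1   1.9  -0.04  0.89  1.5 ]
pos [511.5 105.  222.5] yaw 10.37 shift [ 0.2326 -1.0794  0.3071] wz 0.0029 tilt [ 0.0026 -0.0003]
F [-0.1  0.7 -0.1] gap 53.0 grip 0.0 j [-0.37  0.35  0.1   1.9  -0.04  0.89  1.5 ]
mat (array([512.4, 103.4], dtype=float32), array([148.8, 149.1], dtype=float32), np.float32(10.3))
round frame on mat (array([515. , 106.1]), 114.71199035644531, None)Traceback (most recent call last):
  File "<stdin>", line 6, in <module>
    return _nx.concatenate(arrs, 1, dtype=dtype, casting=casting)
           ~~~~~~~~~~~~~~~^^^^^^^^^^^^^^^^^^^^^^^^^^^^^^^^^^^^^^^
ValueError: all the input array dimensions except for the concatenation axis must match exactly, but along dimension 0, the array at index 0 has size 390 and the array at index 1 has size 391
```

The round frame is parked on the mat at (515,106), which is well inside it. Now the square frame on the long bed.

>>> {"fn": "play_rows", "kwargs": {"targets": [{"dx":0.0775,"dy":-0.36,"dz":0,"wx":0,"wy":0,"wz":0,"fingers":0.6},{"dx":0.0775,"dy":-0.36,"dz":0,"wx":0,"wy":0,"wz":0,"fingers":0.6},{"dx":0.0775,"dy":-0.36,"dz":0,"wx":0,"wy":0,"wz":0,"fingers":0.6},{"dx":0.0775,"dy":-0.36,"dz":0,"wx":0,"wy":0,"wz":0,"fingers":0.6}]}}

```text
time_s: 11.38
position: [506.1, -47.2, 222.2]
tool_rot: [[-0.984, -0.176, -0.004], [-0.175, 0.984, -0.002], [0.004, -0.002, -1.0]]
ft_force: [-0.2, -0.1, 0.3]
finger_gap: 0.601
finger_force: 0.0
```

>>> {"fn": "play_rows", "kwargs": {"targets": [{"dx":0.0775,"dy":-0.36,"dz":0,"wx":0,"wy":0,"wz":0,"fingers":0.6},{"dx":0.0775,"dy":-0.36,"dz":0,"wx":0,"wy":0,"wz":0,"fingers":0.6},{"dx":0.0775,"dy":-0.36,"dz":0,"wx":0,"wy":0,"wz":0,"fingers":0.6},{"dx":0.0775,"dy":-0.36,"dz":0,"wx":0,"wy":0,"wz":0,"fingers":0.6}]}}

```text
time_s: 11.72
position: [501.2, -194.5, 222.3]
tool_rot: [[-0.985, -0.175, -0.003], [-0.175, 0.985, -0.002], [0.004, -0.001, -1.0]]
ft_force: [-0.9, 0.0, -0.6]
finger_gap: 0.602
finger_force: 0.0
```

>>> {"fn": "play_rows", "kwargs": {"targets": [{"dx":0.0775,"dy":-0.36,"dz":0,"wx":0,"wy":0,"wz":0,"fingers":0.6},{"dx":0.0775,"dy":-0.36,"dz":0,"wx":0,"wy":0,"wz":0,"fingers":0.6},{"dx":0.0775,"dy":-0.36,"dz":0,"wx":0,"wy":0,"wz":0,"fingers":0.6},{"dx":0.0775,"dy":-0.36,"dz":0,"wx":0,"wy":0,"wz":0,"fingers":0.6},{"dx":0.0775,"dy":-0.36,"dz":0,"wx":0,"wy":0,"wz":0,"fingers":0.6}]}}

```text
time_s: 12.13
position: [495.6, -342.7, 222.0]
tool_rot: [[-0.985, -0.172, -0.004], [-0.172, 0.985, -0.003], [0.004, -0.002, -1.0]]
ft_force: [-0.6, 0.0, -0.4]
finger_gap: 0.604
finger_force: 0.0
```

>>> {"fn": "play_rows", "kwargs": {"targets": [{"dx":0,"dy":0,"dz":0.09,"wx":0,"wy":0,"wz":0,"fingers":0.6},{"dx":0,"dy":0,"dz":0.19,"wx":0,"wy":0,"wz":0,"fingers":0.6},{"dx":0,"dy":0,"dz":0.27,"wx":0,"wy":0,"wz":0,"fingers":0.6},{"dx":0,"dy":0,"dz":0.3,"wx":0,"wy":0,"wz":0,"fingers":0.6},{"dx":0,"dy":0,"dz":0.3,"wx":0,"wy":0,"wz":0,"fingers":0.6}]}}

```text
time_s: 12.55
position: [496.3, -333.8, 99.8]
tool_rot: [[-0.983, -0.181, -0.007], [-0.181, 0.983, 0.004], [0.006, 0.006, -1.0]]
ft_force: [-0.5, 0.5, 0.6]
finger_gap: 0.598
finger_force: 0.0
```

>>> {"fn": "play_rows", "kwargs": {"targets": [{"dx":0,"dy":0,"dz":0,"wx":0,"wy":0,"wz":0,"fingers":0.6},{"dx":0,"dy":0,"dz":0,"wx":0,"wy":0,"wz":0,"fingers":0.6},{"dx":0,"dy":0,"dz":0,"wx":0,"wy":0,"wz":0,"fingers":0.6}]}}

```text
time_s: 12.8
position: [500.1, -337.1, 106.0]
tool_rot: [[-0.984, -0.18, 0.003], [-0.18, 0.984, -0.002], [-0.003, -0.002, -1.0]]
ft_force: [0.0, 0.3, 1.0]
finger_gap: 0.601
finger_force: 0.0
```

```bash
python3 plan.py 497.3 -336.4 37 10.2
```

```text
pos [ 500.1 -337.1  106. ] yaw 10.37 shift [0.0069 0.0034 0.1724] wz 0.0029 tilt [-0.0027 -0.0022]
F [0.  0.3 1. ] gap 52.9 grip 0.0 j [ 0.37  0.64  0.21  1.78 -0.18  0.74  2.42]
```

>>> {"fn": "play_rows", "kwargs": {"targets": [{"dx":0.004,"dy":0.001,"dz":0.08,"wx":0,"wy":0,"wz":0,"fingers":0.6},{"dx":0.004,"dy":0.001,"dz":0.13,"wx":0,"wy":0,"wz":0,"fingers":0.6},{"dx":0.004,"dy":0.001,"dz":0.16,"wx":0,"wy":0,"wz":0,"fingers":0.6},{"dx":0.004,"dy":0.001,"dz":0.165,"wx":0,"wy":0,"wz":0,"fingers":0.6},{"dx":0.004,"dy":0.001,"dz":0.165,"wx":0,"wy":0,"wz":0,"fingers":0.6}]}}

```text
time_s: 13.22
position: [497.4, -336.5, 38.4]
tool_rot: [[-0.984, -0.18, 0.0], [-0.18, 0.984, -0.0], [-0.0, -0.0, -1.0]]
ft_force: [-0.5, 0.0, 0.3]
finger_gap: 0.601
finger_force: 0.0
```

>>> {"fn": "play_rows", "kwargs": {"targets": [{"dx":0,"dy":0,"dz":0,"wx":0,"wy":0,"wz":0,"fingers":0.6},{"dx":0,"dy":0,"dz":0,"wx":0,"wy":0,"wz":0,"fingers":0.6},{"dx":0,"dy":0,"dz":0,"wx":0,"wy":0,"wz":0,"fingers":0.6},{"dx":0,"dy":0,"dz":0,"wx":0,"wy":0,"wz":0,"fingers":0.6}]}}

```text
time_s: 13.55
position: [497.6, -336.6, 38.8]
tool_rot: [[-0.984, -0.18, 0.001], [-0.18, 0.984, -0.001], [-0.001, -0.001, -1.0]]
ft_force: [0.6, 0.5, -0.7]
finger_gap: 0.6
finger_force: 0.0
```

```bash
python3 plan.py 497.3 -336.4 37 10.2
```

```text
pos [ 497.6 -336.6   38.8] yaw 10.37 shift [0.0007 0.0007 0.0044] wz 0.0028 tilt [-0.0011 -0.0009]
F [ 0.6  0.5 -0.7] gap 52.8 grip 0.0 j [ 0.39  0.75  0.18  1.79 -0.21  0.62  2.44]
```

>>> {"fn": "play_rows", "kwargs": {"targets": [{"dx":0,"dy":0,"dz":0.003,"wx":0,"wy":0,"wz":0,"fingers":0},{"dx":0,"dy":0,"dz":0.003,"wx":0,"wy":0,"wz":0,"fingers":0},{"dx":0,"dy":0,"dz":0.003,"wx":0,"wy":0,"wz":0,"fingers":0},{"dx":0,"dy":0,"dz":0.003,"wx":0,"wy":0,"wz":0,"fingers":0},{"dx":0,"dy":0,"dz":0.003,"wx":0,"wy":0,"wz":0,"fingers":0}], "newtons": 45}}

```text
time_s: 13.97
position: [497.1, -336.3, 36.7]
tool_rot: [[-0.984, -0.18, -0.0], [-0.18, 0.984, 0.0], [0.0, 0.0, -1.0]]
ft_force: [0.8, 0.5, -0.1]
finger_gap: 0.246
finger_force: 0.0
```

>>> {"fn": "play_rows", "kwargs": {"targets": [{"dx":0,"dy":0,"dz":0,"wx":0,"wy":0,"wz":0,"fingers":0},{"dx":0,"dy":0,"dz":0,"wx":0,"wy":0,"wz":0,"fingers":0},{"dx":0,"dy":0,"dz":0,"wx":0,"wy":0,"wz":0,"fingers":0},{"dx":0,"dy":0,"dz":0,"wx":0,"wy":0,"wz":0,"fingers":0}]}}

```text
time_s: 14.3
position: [497.1, -336.4, 36.7]
tool_rot: [[-0.984, -0.18, 0.0], [-0.18, 0.984, -0.0], [-0.0, -0.0, -1.0]]
ft_force: [-0.0, -1.6, -0.3]
finger_gap: 0.131
finger_force: 45.0
```

```bash
python3 plan.py 497.3 -336.4 37 10.2
```

```text
pos [ 497.1 -336.4   36.7] yaw 10.37 shift [-0.0004 -0.0002 -0.0007] wz 0.0028 tilt [-0.0001 -0.0001]
F [-0.  -1.6 -0.3] gap 11.5 grip 45.0 j [ 0.39  0.75  0.18  1.79 -0.21  0.62  2.44]
```

>>> {"fn": "play_rows", "kwargs": {"targets": [{"dx":0,"dy":0,"dz":-0.02,"wx":0,"wy":0,"wz":0,"fingers":0},{"dx":0,"dy":0,"dz":-0.06,"wx":0,"wy":0,"wz":0,"fingers":0},{"dx":0,"dy":0,"dz":-0.11,"wx":0,"wy":0,"wz":0,"fingers":0},{"dx":0,"dy":0,"dz":-0.15,"wx":0,"wy":0,"wz":0,"fingers":0},{"dx":0,"dy":0,"dz":-0.16,"wx":0,"wy":0,"wz":0,"fingers":0}]}}

```text
time_s: 14.72
position: [498.2, -337.1, 103.4]
tool_rot: [[-0.984, -0.18, 0.003], [-0.18, 0.984, -0.002], [-0.003, -0.002, -1.0]]
ft_force: [1.6, -1.1, -3.9]
finger_gap: 0.136
finger_force: 45.0
```

>>> {"fn": "play_rows", "kwargs": {"targets": [{"dx":0,"dy":0,"dz":0,"wx":0,"wy":0,"wz":0,"fingers":0},{"dx":0,"dy":0,"dz":0,"wx":0,"wy":0,"wz":0,"fingers":0},{"dx":0,"dy":0,"dz":0,"wx":0,"wy":0,"wz":0,"fingers":0},{"dx":0,"dy":0,"dz":0,"wx":0,"wy":0,"wz":0,"fingers":0}]}}

```text
time_s: 15.05
position: [496.4, -335.8, 99.6]
tool_rot: [[-0.984, -0.18, -0.002], [-0.18, 0.984, 0.001], [0.002, 0.001, -1.0]]
ft_force: [0.1, 0.7, -4.0]
finger_gap: 0.132
finger_force: 45.0
```

```bash
python3 look.py held2; python3 plan.py 549.3 -129.3 100 10.3
```

```text
[ 496.4 -335.8   99.6] [ 0.37  0.65  0.21  1.78 -0.19  0.73  2.43]
pos [ 496.5 -335.9   99.7] yaw 10.37 shift [-0.2229  0.4843 -0.0006] wz 0.0012 tilt [0.0015 0.0012]
F [-0.6  0.  -3.7] gap 11.5 grip 45.0 j [ 0.37  0.65  0.21  1.78 -0.19  0.73  2.43]
```

View pics/held2.png

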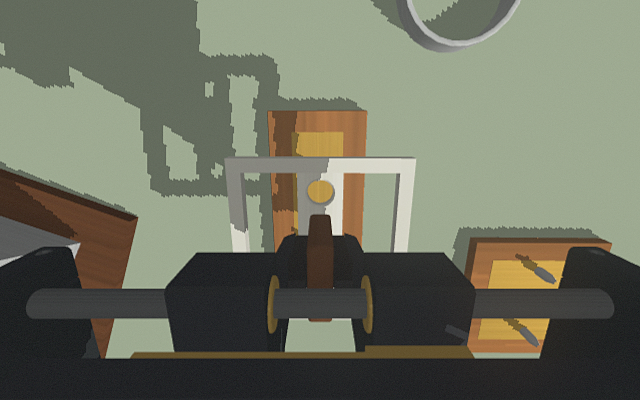

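The square frame is held square, and the hole position is consistent with a centred grasp. On to the square bed.

>>> {"fn": "play_rows", "kwargs": {"targets": [{"dx":-0.04,"dy":0.08,"dz":0,"wx":0,"wy":0,"wz":0,"fingers":0},{"dx":-0.08,"dy":0.17,"dz":0,"wx":0,"wy":0,"wz":0,"fingers":0},{"dx":-0.12,"dy":0.26,"dz":0,"wx":0,"wy":0,"wz":0,"fingers":0},{"dx":-0.16,"dy":0.35,"dz":0,"wx":0,"wy":0,"wz":0,"fingers":0},{"dx":-0.19,"dy":0.42,"dz":0,"wx":0,"wy":0,"wz":0,"fingers":0}]}}

```text
time_s: 15.52
position: [542.0, -153.5, 100.1]
tool_rot: [[-0.983, -0.182, -0.001], [-0.182, 0.983, 0.002], [0.0, 0.002, -1.0]]
ft_force: [0.2, -0.4, -1.8]
finger_gap: 0.134
finger_force: 45.0
```

>>> {"fn": "play_rows", "kwargs": {"targets": [{"dx":-0.02,"dy":0.04,"dz":0,"wx":0,"wy":0,"wz":0,"fingers":0},{"dx":-0.031,"dy":0.064,"dz":0,"wx":0,"wy":0,"wz":0,"fingers":0},{"dx":-0.031,"dy":0.064,"dz":0.04,"wx":0,"wy":0,"wz":0,"fingers":0},{"dx":-0.031,"dy":0.064,"dz":0.07,"wx":0,"wy":0,"wz":0,"fingers":0},{"dx":-0.031,"dy":0.064,"dz":0.08,"wx":0,"wy":0,"wz":0,"fingers":0}]}}

```text
time_s: 15.93
position: [547.5, -130.9, 66.6]
tool_rot: [[-0.984, -0.179, -0.004], [-0.179, 0.984, -0.0], [0.004, 0.0, -1.0]]
ft_force: [-1.4, 0.1, -3.4]
finger_gap: 0.134
finger_force: 45.0
```

>>> {"fn": "play_rows", "kwargs": {"targets": [{"dx":0,"dy":0,"dz":0,"wx":0,"wy":0,"wz":0,"fingers":0},{"dx":0,"dy":0,"dz":0,"wx":0,"wy":0,"wz":0,"fingers":0},{"dx":0,"dy":0,"dz":0,"wx":0,"wy":0,"wz":0,"fingers":0},{"dx":0,"dy":0,"dz":0,"wx":0,"wy":0,"wz":0,"fingers":0},{"dx":0,"dy":0,"dz":0,"wx":0,"wy":0,"wz":0,"fingers":0}]}}

```text
time_s: 16.35
position: [549.6, -130.3, 69.2]
tool_rot: [[-0.984, -0.18, 0.001], [-0.18, 0.984, -0.0], [-0.001, -0.0, -1.0]]
ft_force: [-0.2, -0.7, -2.5]
finger_gap: 0.132
finger_force: 45.0
```

```bash
python3 look.py pre2; python3 plan.py 549.3 -129.3 50 10.3
```

```text
[ 549.6 -130.3   69.2] [ 0.01  0.65  0.19  1.88 -0.2   0.62  2.08]
pos [ 549.5 -130.2   69.2] yaw 10.36 shift [0.0001 0.0023 0.0479] wz 0.0009 tilt [-0.0008 -0.0003]
F [ 0.9  0.1 -3.1] gap 11.9 grip 45.0 j [ 0.01  0.65  0.19  1.88 -0.2   0.62  2.08]
```

View pics/pre2.png

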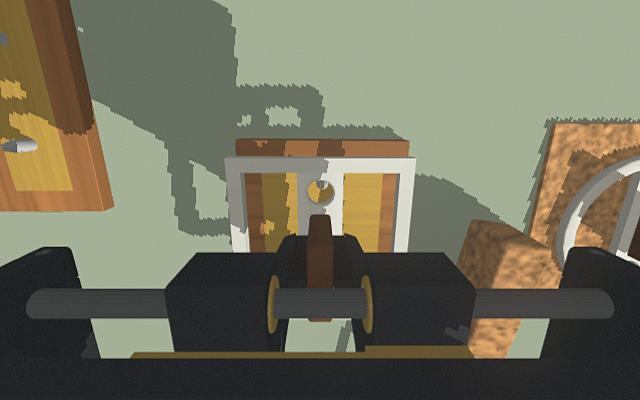

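The dowel tip shows inside the near hole at (322,184), within 1 mm of where it should be. I'll nudge dy by about 1 mm and lower.

>>> {"fn": "play_rows", "kwargs": {"targets": [{"dx":0,"dy":0.0025,"dz":0.01,"wx":0,"wy":0,"wz":0,"fingers":0},{"dx":0,"dy":0.0025,"dz":0.025,"wx":0,"wy":0,"wz":0,"fingers":0},{"dx":0,"dy":0.0025,"dz":0.04,"wx":0,"wy":0,"wz":0,"fingers":0},{"dx":0,"dy":0.0025,"dz":0.048,"wx":0,"wy":0,"wz":0,"fingers":0},{"dx":0,"dy":0.0025,"dz":0.048,"wx":0,"wy":0,"wz":0,"fingers":0}]}}

```text
time_s: 16.82
position: [548.2, -128.8, 48.3]
tool_rot: [[-0.984, -0.18, -0.002], [-0.18, 0.984, 0.0], [0.002, 0.001, -1.0]]
ft_force: [-0.2, 0.9, -2.2]
finger_gap: 0.136
finger_force: 45.0
```

```bash
python3 plan.py 549.3 -129.3 37 10.3
```

```text
pos [ 548.2 -128.8   48.3] yaw 10.37 shift [-0.0025 -0.0018  0.0283] wz 0.0012 tilt [0.0019 0.0007]
F [-0.2  0.9 -2.2] gap 11.9 grip 45.0 j [ 0.01  0.69  0.18  1.89 -0.21  0.59  2.08]
```

>>> {"fn": "play_rows", "kwargs": {"targets": [{"dx":0,"dy":0,"dz":0.01,"wx":0,"wy":0,"wz":0,"fingers":0},{"dx":0,"dy":0,"dz":0.02,"wx":0,"wy":0,"wz":0,"fingers":0},{"dx":0,"dy":0,"dz":0.027,"wx":0,"wy":0,"wz":0,"fingers":0},{"dx":0,"dy":0,"dz":0.027,"wx":0,"wy":0,"wz":0,"fingers":0},{"dx":0,"dy":0,"dz":0.027,"wx":0,"wy":0,"wz":0,"fingers":0}]}}

```text
time_s: 17.23
position: [548.9, -129.0, 38.5]
tool_rot: [[-0.984, -0.18, -0.0], [-0.18, 0.984, 0.0], [0.0, 0.0, -1.0]]
ft_force: [0.5, -0.1, -2.5]
finger_gap: 0.132
finger_force: 45.0
```

```bash
python3 plan.py 549.3 -129.3 37 10.3
```

```text
pos [ 548.9 -129.    38.5] yaw 10.37 shift [-0.0008 -0.001   0.0038] wz 0.0011 tilt [0.0003 0.0001]
F [ 0.5 -0.1 -2.5] gap 11.6 grip 45.0 j [ 0.02  0.7   0.18  1.89 -0.21  0.57  2.09]
```

>>> {"fn": "play_rows", "kwargs": {"targets": [{"dx":0,"dy":0,"dz":0.002,"wx":0,"wy":0,"wz":0,"fingers":0},{"dx":0,"dy":0,"dz":0.004,"wx":0,"wy":0,"wz":0,"fingers":0},{"dx":0,"dy":0,"dz":0.004,"wx":0,"wy":0,"wz":0,"fingers":0.5},{"dx":0,"dy":0,"dz":0.004,"wx":0,"wy":0,"wz":0,"fingers":0.5},{"dx":0,"dy":0,"dz":0.004,"wx":0,"wy":0,"wz":0,"fingers":0.5}]}}

```text
time_s: 17.65
position: [549.5, -129.1, 37.5]
tool_rot: [[-0.984, -0.18, 0.001], [-0.18, 0.984, -0.0], [-0.001, -0.0, -1.0]]
ft_force: [0.6, 0.7, -0.4]
finger_gap: 0.33
finger_force: 0.0
```

>>> {"fn": "play_rows", "kwargs": {"targets": [{"dx":0,"dy":0,"dz":0,"wx":0,"wy":0,"wz":0,"fingers":0.5},{"dx":0,"dy":0,"dz":0,"wx":0,"wy":0,"wz":0,"fingers":0.5},{"dx":0,"dy":0,"dz":0,"wx":0,"wy":0,"wz":0,"fingers":0.5}]}}

```text
time_s: 17.9
position: [549.2, -129.0, 37.3]
tool_rot: [[-0.984, -0.18, 0.0], [-0.18, 0.984, -0.0], [-0.0, -0.0, -1.0]]
ft_force: [1.1, -0.7, -0.2]
finger_gap: 0.5
finger_force: 0.0
```

>>> {"fn": "play_rows", "kwargs": {"targets": [{"dx":0,"dy":0,"dz":-0.09,"wx":0,"wy":0,"wz":0,"fingers":0.6},{"dx":0,"dy":0,"dz":-0.19,"wx":0,"wy":0,"wz":0,"fingers":0.6},{"dx":0,"dy":0,"dz":-0.28,"wx":0,"wy":0,"wz":0,"fingers":0.6},{"dx":0,"dy":0,"dz":-0.38,"wx":0,"wy":0,"wz":0,"fingers":0.6},{"dx":0,"dy":0,"dz":-0.46,"wx":0,"wy":0,"wz":0,"fingers":0.6}]}}

```text
time_s: 18.32
position: [549.4, -129.2, 224.1]
tool_rot: [[-0.984, -0.18, 0.002], [-0.18, 0.984, -0.0], [-0.002, -0.001, -1.0]]
ft_force: [1.3, -0.5, -0.4]
finger_gap: 0.601
finger_force: 0.0
```

>>> {"fn": "play_rows", "kwargs": {"targets": [{"dx":0,"dy":0,"dz":0,"wx":0,"wy":0,"wz":0,"fingers":0.6},{"dx":0,"dy":0,"dz":0,"wx":0,"wy":0,"wz":0,"fingers":0.6},{"dx":0,"dy":0,"dz":0,"wx":0,"wy":0,"wz":0,"fingers":0.6},{"dx":0,"dy":0,"dz":0,"wx":0,"wy":0,"wz":0,"fingers":0.6}]}}

```text
time_s: 18.65
position: [548.0, -128.7, 219.6]
tool_rot: [[-0.984, -0.18, -0.003], [-0.18, 0.984, 0.0], [0.003, 0.001, -1.0]]
ft_force: [-0.7, -0.2, -0.9]
finger_gap: 0.599
finger_force: 0.0
```

```bash
python3 look.py sqA; python3 plan.py 521.3 358.9 220 -16.4
python3 - <<'E'
from fit import *
for z in (12,20,26): print(z,"square frame",fit("sqA",549,-129,z,"r",white,80)[:3])
E
```

```text
[ 548.  -128.7  219.6] [-0.05  0.43  0.26  1.81 -0.13  0.92  2.02]
pos [ 548.  -128.7  219.5] yaw 10.38 shift [-1.5390e-01  1.2111e+00 -7.0000e-04] wz 0.4463 tilt [0.003  0.0009]
F [0.1 0.1 0.2] gap 52.9 grip 0.0 j [-0.05  0.43  0.26  1.81 -0.13  0.92  2.02]
12 square frame (array([ 551.1, -128.6], dtype=float32), array([106., 106.], dtype=float32), np.float32(10.2))
20 square frame (array([ 549.3, -128.9], dtype=float32), array([103.5, 103.5], dtype=float32), np.float32(10.2))
26 square frame (array([ 548. , -129.1], dtype=float32), array([101.7, 101.7], dtype=float32), np.float32(10.2))
```

The square frame is seated on the square bed. Next is the long frame on the round bed.

>>> {"fn": "play_rows", "kwargs": {"targets": [{"dx":-0.051,"dy":0.4,"dz":0,"wx":0,"wy":0,"wz":0,"fingers":0.6},{"dx":-0.051,"dy":0.4,"dz":0,"wx":0,"wy":0,"wz":0,"fingers":0.6},{"dx":-0.051,"dy":0.4,"dz":0,"wx":0,"wy":0,"wz":0,"fingers":0.6},{"dx":-0.051,"dy":0.4,"dz":0,"wx":0,"wy":0,"wz":0,"fingers":0.6}]}}

```text
time_s: 19.03
position: [539.2, 34.7, 219.8]
tool_rot: [[-0.984, -0.181, -0.002], [-0.181, 0.984, 0.0], [0.002, 0.001, -1.0]]
ft_force: [0.5, 0.6, 0.0]
finger_gap: 0.597
finger_force: 0.0
```

>>> {"fn": "play_rows", "kwargs": {"targets": [{"dx":-0.051,"dy":0.4,"dz":0,"wx":0,"wy":0,"wz":0,"fingers":0.6},{"dx":-0.051,"dy":0.4,"dz":0,"wx":0,"wy":0,"wz":0,"fingers":0.6},{"dx":-0.051,"dy":0.4,"dz":0,"wx":0,"wy":0,"wz":0,"fingers":0.6},{"dx":-0.051,"dy":0.4,"dz":0,"wx":0,"wy":0,"wz":0,"fingers":0.6}]}}

```text
time_s: 19.37
position: [530.2, 196.0, 219.8]
tool_rot: [[-0.983, -0.181, -0.002], [-0.181, 0.983, -0.0], [0.002, 0.0, -1.0]]
ft_force: [0.2, 1.1, -0.5]
finger_gap: 0.603
finger_force: 0.0
```

>>> {"fn": "play_rows", "kwargs": {"targets": [{"dx":-0.052,"dy":0.411,"dz":0,"wx":0,"wy":0,"wz":0.446,"fingers":0.6},{"dx":-0.052,"dy":0.411,"dz":0,"wx":0,"wy":0,"wz":0.446,"fingers":0.6},{"dx":-0.052,"dy":0.411,"dz":0,"wx":0,"wy":0,"wz":0.446,"fingers":0.6},{"dx":-0.052,"dy":0.411,"dz":0,"wx":0,"wy":0,"wz":0.446,"fingers":0.6},{"dx":-0.052,"dy":0.411,"dz":0,"wx":0,"wy":0,"wz":0.446,"fingers":0.6}]}}

```text
time_s: 19.78
position: [518.1, 369.2, 219.0]
tool_rot: [[-0.961, 0.276, -0.003], [0.276, 0.961, 0.004], [0.004, 0.003, -1.0]]
ft_force: [-0.7, 1.2, -0.1]
finger_gap: 0.599
finger_force: 0.0
```

>>> {"fn": "play_rows", "kwargs": {"targets": [{"dx":0,"dy":0,"dz":0,"wx":0,"wy":0,"wz":0,"fingers":0.6},{"dx":0,"dy":0,"dz":0,"wx":0,"wy":0,"wz":0,"fingers":0.6},{"dx":0,"dy":0,"dz":0,"wx":0,"wy":0,"wz":0,"fingers":0.6},{"dx":0,"dy":0,"dz":0,"wx":0,"wy":0,"wz":0,"fingers":0.6}]}}

```text
time_s: 20.12
position: [523.1, 356.4, 220.9]
tool_rot: [[-0.959, 0.285, -0.0], [0.285, 0.959, -0.001], [-0.0, -0.001, -1.0]]
ft_force: [1.3, 0.2, 0.4]
finger_gap: 0.602
finger_force: 0.0
```

```bash
python3 look.py rdA; python3 plan.py 521.3 358.9 100 -16.2
python3 - <<'E'
from fit import *
print("long frame",fit("rdA",522,357,20,"r",white,85)[:3])
print("round bed",fit("rdA",522,357,12,"c",brown,80)[:3])
E
```

```text
[523.1 356.4 220.9] [-0.84  0.54  0.24  1.62 -0.15  1.    0.73]
pos [523.1 356.7 221.1] yaw -16.52 shift [0.0058 0.0042 0.3027] wz -0.0054 tilt [-0.0001 -0.0007]
F [-0.7 -0.5  0.1] gap 52.9 grip 0.0 j [-0.84  0.54  0.24  1.62 -0.15  1.    0.73]
long frame (array([521.6, 359. ], dtype=float32), array([150.4,  60.2], dtype=float32), np.float32(-16.4))
round bed (array([522. , 357.2]), 135.0155029296875, None)
```

>>> {"fn": "play_rows", "kwargs": {"targets": [{"dx":0.003,"dy":0.004,"dz":0.09,"wx":0,"wy":0,"wz":0,"fingers":0.6},{"dx":0.003,"dy":0.004,"dz":0.18,"wx":0,"wy":0,"wz":0,"fingers":0.6},{"dx":0.003,"dy":0.004,"dz":0.27,"wx":0,"wy":0,"wz":0,"fingers":0.6},{"dx":0.003,"dy":0.004,"dz":0.34,"wx":0,"wy":0,"wz":0,"fingers":0.6},{"dx":0.003,"dy":0.004,"dz":0.36,"wx":0,"wy":0,"wz":0,"fingers":0.6}]}}

```text
time_s: 20.58
position: [519.5, 357.7, 72.8]
tool_rot: [[-0.959, 0.283, -0.006], [0.283, 0.959, -0.004], [0.004, -0.006, -1.0]]
ft_force: [-0.6, -1.3, -0.2]
finger_gap: 0.6
finger_force: 0.0
```

>>> {"fn": "play_rows", "kwargs": {"targets": [{"dx":0,"dy":0,"dz":0,"wx":0,"wy":0,"wz":0,"fingers":0.6},{"dx":0,"dy":0,"dz":0,"wx":0,"wy":0,"wz":0,"fingers":0.6},{"dx":0,"dy":0,"dz":0,"wx":0,"wy":0,"wz":0,"fingers":0.6},{"dx":0,"dy":0,"dz":0,"wx":0,"wy":0,"wz":0,"fingers":0.6},{"dx":0,"dy":0,"dz":0,"wx":0,"wy":0,"wz":0,"fingers":0.6}]}}

```text
time_s: 21.0
position: [522.7, 361.1, 78.9]
tool_rot: [[-0.959, 0.282, 0.002], [0.282, 0.959, 0.002], [-0.002, 0.002, -1.0]]
ft_force: [-0.6, -0.0, -0.8]
finger_gap: 0.598
finger_force: 0.0
```

```bash
python3 plan.py 521.4 359 37 -16.4
```

```text
pos [522.7 361.1  78.9] yaw -16.39 shift [ 0.0019 -0.0062  0.1047] wz 0.0001 tilt [-0.0017  0.0024]
F [-0.6 -0.  -0.8] gap 52.6 grip 0.0 j [-0.81  0.73  0.2   1.69 -0.2   0.74  0.77]
```

>>> {"fn": "play_rows", "kwargs": {"targets": [{"dx":0,"dy":-0.003,"dz":0.05,"wx":0,"wy":0,"wz":0,"fingers":0.6},{"dx":0,"dy":-0.003,"dz":0.085,"wx":0,"wy":0,"wz":0,"fingers":0.6},{"dx":0,"dy":-0.003,"dz":0.1,"wx":0,"wy":0,"wz":0,"fingers":0.6},{"dx":0,"dy":-0.003,"dz":0.1,"wx":0,"wy":0,"wz":0,"fingers":0.6},{"dx":0,"dy":-0.003,"dz":0.1,"wx":0,"wy":0,"wz":0,"fingers":0.6}]}}

```text
time_s: 21.42
position: [521.3, 359.2, 37.0]
tool_rot: [[-0.959, 0.282, -0.0], [0.282, 0.959, -0.0], [0.0, -0.001, -1.0]]
ft_force: [0.8, 0.4, 0.4]
finger_gap: 0.6
finger_force: 0.0
```

>>> {"fn": "play_rows", "kwargs": {"targets": [{"dx":0,"dy":0,"dz":0,"wx":0,"wy":0,"wz":0,"fingers":0.6},{"dx":0,"dy":0,"dz":0,"wx":0,"wy":0,"wz":0,"fingers":0.6},{"dx":0,"dy":0,"dz":0,"wx":0,"wy":0,"wz":0,"fingers":0.6},{"dx":0,"dy":0,"dz":0,"wx":0,"wy":0,"wz":0,"fingers":0.6}]}}

```text
time_s: 21.75
position: [521.7, 359.5, 37.6]
tool_rot: [[-0.959, 0.282, 0.001], [0.282, 0.959, 0.0], [-0.0, 0.001, -1.0]]
ft_force: [0.0, -0.5, 0.2]
finger_gap: 0.601
finger_force: 0.0
```

```bash
python3 plan.py 521.4 359 37 -16.4
```

```text
pos [521.7 359.5  37.6] yaw -16.39 shift [ 0.0003 -0.0014  0.0015] wz 0.0002 tilt [-0.0005  0.0006]
F [ 0.  -0.5  0.2] gap 52.9 grip 0.0 j [-0.8   0.79  0.18  1.7  -0.21  0.67  0.78]
```

>>> {"fn": "play_rows", "kwargs": {"targets": [{"dx":0,"dy":0,"dz":0,"wx":0,"wy":0,"wz":0,"fingers":0},{"dx":0,"dy":0,"dz":0,"wx":0,"wy":0,"wz":0,"fingers":0},{"dx":0,"dy":0,"dz":0,"wx":0,"wy":0,"wz":0,"fingers":0},{"dx":0,"dy":0,"dz":0,"wx":0,"wy":0,"wz":0,"fingers":0},{"dx":0,"dy":0,"dz":0,"wx":0,"wy":0,"wz":0,"fingers":0}], "newtons": 45}}

```text
time_s: 22.17
position: [521.4, 359.3, 37.1]
tool_rot: [[-0.959, 0.282, 0.0], [0.282, 0.959, 0.0], [-0.0, 0.0, -1.0]]
ft_force: [0.0, -1.2, -0.2]
finger_gap: 0.246
finger_force: 0.0
```

>>> {"fn": "play_rows", "kwargs": {"targets": [{"dx":0,"dy":0,"dz":0,"wx":0,"wy":0,"wz":0,"fingers":0},{"dx":0,"dy":0,"dz":0,"wx":0,"wy":0,"wz":0,"fingers":0},{"dx":0,"dy":0,"dz":0,"wx":0,"wy":0,"wz":0,"fingers":0},{"dx":0,"dy":0,"dz":0,"wx":0,"wy":0,"wz":0,"fingers":0}]}}

```text
time_s: 22.5
position: [521.5, 359.3, 37.1]
tool_rot: [[-0.959, 0.282, 0.0], [0.282, 0.959, 0.0], [-0.0, 0.0, -1.0]]
ft_force: [0.5, 1.2, 0.0]
finger_gap: 0.133
finger_force: 45.0
```

```bash
python3 plan.py 521.4 359 37 -16.4
```

```text
pos [521.5 359.3  37.1] yaw -16.39 shift [-0.0001 -0.0009  0.0003] wz 0.0001 tilt [-0.0001  0.0001]
F [0.5 1.2 0. ] gap 11.7 grip 45.0 j [-0.8   0.79  0.18  1.7  -0.21  0.67  0.78]
```

>>> {"fn": "play_rows", "kwargs": {"targets": [{"dx":0,"dy":0,"dz":-0.03,"wx":0,"wy":0,"wz":0,"fingers":0},{"dx":0,"dy":0,"dz":-0.1,"wx":0,"wy":0,"wz":0,"fingers":0},{"dx":0,"dy":0,"dz":-0.2,"wx":0,"wy":0,"wz":0,"fingers":0},{"dx":0,"dy":0,"dz":-0.27,"wx":0,"wy":0,"wz":0,"fingers":0},{"dx":0,"dy":0,"dz":-0.31,"wx":0,"wy":0,"wz":0,"fingers":0}]}}

```text
time_s: 22.92
position: [522.8, 360.0, 165.6]
tool_rot: [[-0.959, 0.283, 0.004], [0.283, 0.959, 0.003], [-0.003, 0.004, -1.0]]
ft_force: [0.8, 0.5, -2.6]
finger_gap: 0.135
finger_force: 45.0
```

>>> {"fn": "play_rows", "kwargs": {"targets": [{"dx":0,"dy":0,"dz":0,"wx":0,"wy":0,"wz":0,"fingers":0},{"dx":0,"dy":0,"dz":0,"wx":0,"wy":0,"wz":0,"fingers":0},{"dx":0,"dy":0,"dz":0,"wx":0,"wy":0,"wz":0,"fingers":0}]}}

```text
time_s: 23.17
position: [520.4, 358.7, 159.8]
tool_rot: [[-0.959, 0.282, -0.002], [0.282, 0.959, -0.001], [0.002, -0.002, -1.0]]
ft_force: [-0.6, -0.2, -2.9]
finger_gap: 0.134
finger_force: 45.0
```

```bash
python3 plan.py 497.5 -336.5 160 10.4;python3 look.py held3
```

```text
pos [520.4 358.7 159.8] yaw -16.39 shift [-0.4355 -1.6836  0.0021] wz -0.4464 tilt [ 0.0016 -0.0019]
F [-0.6 -0.2 -2.9] gap 11.8 grip 45.0 j [-0.83  0.61  0.23  1.67 -0.17  0.88  0.75]
[520.4 358.7 159.8] [-0.83  0.61  0.23  1.67 -0.17  0.88  0.75]
```

View pics/held3.png

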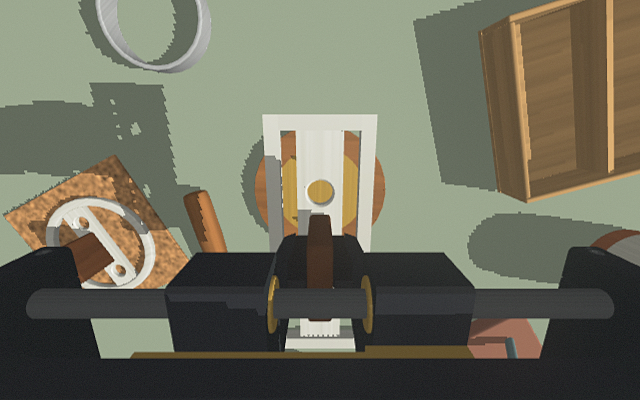

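The long frame is held centred, with the hole at (320,191). Carrying it to the long bed.

>>> {"fn": "play_rows", "kwargs": {"targets": [{"dx":-0.1,"dy":-0.385,"dz":0,"wx":0,"wy":0,"wz":-0.446,"fingers":0},{"dx":-0.1,"dy":-0.385,"dz":0,"wx":0,"wy":0,"wz":-0.446,"fingers":0},{"dx":-0.1,"dy":-0.385,"dz":0,"wx":0,"wy":0,"wz":-0.446,"fingers":0},{"dx":-0.1,"dy":-0.385,"dz":0,"wx":0,"wy":0,"wz":-0.446,"fingers":0},{"dx":-0.1,"dy":-0.385,"dz":0,"wx":0,"wy":0,"wz":-0.446,"fingers":0}]}}

```text
time_s: 23.63
position: [515.6, 190.0, 159.4]
tool_rot: [[-0.985, -0.175, -0.004], [-0.175, 0.985, -0.007], [0.005, -0.006, -1.0]]
ft_force: [-0.1, -0.2, -1.8]
finger_gap: 0.131
finger_force: 45.0
```

>>> {"fn": "play_rows", "kwargs": {"targets": [{"dx":0.095,"dy":-0.437,"dz":0,"wx":0,"wy":0,"wz":0,"fingers":0},{"dx":0.095,"dy":-0.437,"dz":0,"wx":0,"wy":0,"wz":0,"fingers":0},{"dx":0.095,"dy":-0.437,"dz":0,"wx":0,"wy":0,"wz":0,"fingers":0},{"dx":0.095,"dy":-0.437,"dz":0,"wx":0,"wy":0,"wz":0,"fingers":0},{"dx":0.095,"dy":-0.437,"dz":0,"wx":0,"wy":0,"wz":0,"fingers":0}]}}

```text
time_s: 24.05
position: [508.8, 13.9, 159.9]
tool_rot: [[-0.985, -0.172, -0.003], [-0.172, 0.985, -0.004], [0.004, -0.003, -1.0]]
ft_force: [-0.4, -0.2, -2.3]
finger_gap: 0.129
finger_force: 45.0
```

>>> {"fn": "play_rows", "kwargs": {"targets": [{"dx":0.095,"dy":-0.437,"dz":0,"wx":0,"wy":0,"wz":0,"fingers":0},{"dx":0.095,"dy":-0.437,"dz":0,"wx":0,"wy":0,"wz":0,"fingers":0},{"dx":0.095,"dy":-0.437,"dz":0,"wx":0,"wy":0,"wz":0,"fingers":0},{"dx":0.095,"dy":-0.437,"dz":0,"wx":0,"wy":0,"wz":0,"fingers":0},{"dx":0.095,"dy":-0.437,"dz":0,"wx":0,"wy":0,"wz":0,"fingers":0}]}}

```text
time_s: 24.47
position: [502.6, -164.7, 160.3]
tool_rot: [[-0.985, -0.172, -0.002], [-0.172, 0.985, -0.004], [0.002, -0.003, -1.0]]
ft_force: [0.8, 0.2, -2.5]
finger_gap: 0.136
finger_force: 45.0
```

>>> {"fn": "play_rows", "kwargs": {"targets": [{"dx":0.03,"dy":-0.1,"dz":0,"wx":0,"wy":0,"wz":0,"fingers":0},{"dx":0.05,"dy":-0.2,"dz":0,"wx":0,"wy":0,"wz":0,"fingers":0},{"dx":0.08,"dy":-0.3,"dz":0,"wx":0,"wy":0,"wz":0,"fingers":0},{"dx":0.095,"dy":-0.39,"dz":0,"wx":0,"wy":0,"wz":0,"fingers":0},{"dx":0.095,"dy":-0.437,"dz":0,"wx":0,"wy":0,"wz":0,"fingers":0}]}}

```text
time_s: 24.88
position: [496.0, -341.5, 160.0]
tool_rot: [[-0.985, -0.174, -0.003], [-0.174, 0.985, -0.002], [0.003, -0.002, -1.0]]
ft_force: [-0.7, -0.4, -2.0]
finger_gap: 0.132
finger_force: 45.0
```

>>> {"fn": "play_rows", "kwargs": {"targets": [{"dx":0,"dy":0,"dz":0,"wx":0,"wy":0,"wz":0,"fingers":0},{"dx":0,"dy":0,"dz":0,"wx":0,"wy":0,"wz":0,"fingers":0},{"dx":0,"dy":0,"dz":0,"wx":0,"wy":0,"wz":0,"fingers":0},{"dx":0,"dy":0,"dz":0,"wx":0,"wy":0,"wz":0,"fingers":0}]}}

```text
time_s: 25.22
position: [498.8, -333.7, 160.3]
tool_rot: [[-0.983, -0.182, -0.001], [-0.182, 0.983, 0.002], [0.001, 0.002, -1.0]]
ft_force: [0.9, 0.4, -2.4]
finger_gap: 0.136
finger_force: 45.0
```

```bash
python3 plan.py 497.5 -336.5 69 10.4;python3 look.py pre3
```

```text
pos [ 498.8 -333.7  160.3] yaw 10.5 shift [ 0.0044 -0.0067  0.2284] wz 0.0016 tilt [0.0008 0.0021]
F [ 0.9  0.4 -2.4] gap 12.0 grip 45.0 j [ 0.36  0.56  0.21  1.75 -0.15  0.84  2.39]
[ 498.8 -333.7  160.3] [ 0.36  0.56  0.21  1.75 -0.15  0.84  2.39]
```

>>> {"fn": "play_rows", "kwargs": {"targets": [{"dx":0.003,"dy":-0.005,"dz":0.06,"wx":0,"wy":0,"wz":0,"fingers":0},{"dx":0.003,"dy":-0.005,"dz":0.13,"wx":0,"wy":0,"wz":0,"fingers":0},{"dx":0.003,"dy":-0.005,"dz":0.19,"wx":0,"wy":0,"wz":0,"fingers":0},{"dx":0.003,"dy":-0.005,"dz":0.22,"wx":0,"wy":0,"wz":0,"fingers":0},{"dx":0.003,"dy":-0.005,"dz":0.22,"wx":0,"wy":0,"wz":0,"fingers":0}]}}

```text
time_s: 25.68
position: [496.3, -336.0, 70.5]
tool_rot: [[-0.983, -0.181, -0.004], [-0.181, 0.983, 0.003], [0.004, 0.004, -1.0]]
ft_force: [0.6, 1.0, -2.0]
finger_gap: 0.126
finger_force: 45.0
```

>>> {"fn": "play_rows", "kwargs": {"targets": [{"dx":0,"dy":0,"dz":0,"wx":0,"wy":0,"wz":0,"fingers":0},{"dx":0,"dy":0,"dz":0,"wx":0,"wy":0,"wz":0,"fingers":0},{"dx":0,"dy":0,"dz":0,"wx":0,"wy":0,"wz":0,"fingers":0},{"dx":0,"dy":0,"dz":0,"wx":0,"wy":0,"wz":0,"fingers":0},{"dx":0,"dy":0,"dz":0,"wx":0,"wy":0,"wz":0,"fingers":0}]}}

```text
time_s: 26.1
position: [498.3, -338.6, 74.1]
tool_rot: [[-0.984, -0.18, 0.001], [-0.18, 0.984, -0.001], [-0.001, -0.001, -1.0]]
ft_force: [0.7, 0.3, -1.8]
finger_gap: 0.128
finger_force: 45.0
```

>>> {"fn": "play_rows", "kwargs": {"targets": [{"dx":0,"dy":0,"dz":0,"wx":0,"wy":0,"wz":0,"fingers":0},{"dx":0,"dy":0,"dz":0,"wx":0,"wy":0,"wz":0,"fingers":0},{"dx":0,"dy":0,"dz":0,"wx":0,"wy":0,"wz":0,"fingers":0},{"dx":0,"dy":0,"dz":0,"wx":0,"wy":0,"wz":0,"fingers":0},{"dx":0,"dy":0,"dz":0,"wx":0,"wy":0,"wz":0,"fingers":0}]}}

```text
time_s: 26.52
position: [497.7, -338.2, 73.1]
tool_rot: [[-0.984, -0.18, -0.0], [-0.18, 0.984, 0.0], [-0.0, 0.0, -1.0]]
ft_force: [0.7, 0.2, -3.3]
finger_gap: 0.132
finger_force: 45.0
```

```bash
python3 plan.py 497.5 -336.5 50 10.4;python3 look.py pre3
```

```text
pos [ 497.7 -338.2   73.1] yaw 10.37 shift [-0.0002  0.0044  0.0578] wz -0.0005 tilt [-0.  0.]
F [ 0.7  0.2 -3.3] gap 11.6 grip 45.0 j [ 0.39  0.69  0.18  1.78 -0.18  0.68  2.42]
[ 497.7 -338.2   73.1] [ 0.39  0.69  0.18  1.78 -0.18  0.68  2.42]
```

Run:
```python
from h import *
import pickle
# dowel tip inside the near hole: grey (low-saturation) blob among brass, same look as in pre2
for n,c in(("pre2",(549.3,-129.3)),("pre3",(497.5,-336.5))):
    o,K,E,i=pickle.load(open(f"pics/{n}.pkl","rb"))
    a=np.radians(10.35); tip=[c[0]-32*np.cos(a),c[1]-32*np.sin(a),32]
    h=cv2.cvtColor(i,cv2.COLOR_BGR2HSV)[174:210,300:340]
    brass=(h[...,1]>120); hole=cv2.convexHull(np.argwhere(brass)[:,::-1].astype(np.int32)); hm=np.zeros(brass.shape,np.uint8); cv2.fillConvexPoly(hm,hole,1)
    g=(hm>0)&(h[...,1]<80)
    print(n,"pred tip",proj(K,E,tip).round(1),"hole rect",cv2.boundingRect(hole),"grey",(np.argwhere(g)[:,::-1].mean(0)+[300,174]).round(1),g.sum())
    print("\n".join("".join("B" if b else "." for b in row) for row in brass[::2]))
```

```text
pre2 pred tip [321.1 185. ] hole rect (8, 7, 25, 21) grey [321.3 184.9] 55
........................................
........................................
........................................
........................................
.............BBB........................
..........BBBBBB.............B..........
.........BBBBBBBB...BBBB.....BB.........
........BBBBBBBBBBB.......BBBBBB........
........BBBBBBBBBBBBBBBBBBBBBBBBB.......
........BBBBBBBBBBBBBBBBBBBBBBBB........
........BBBBBBBBBBBBBBBBBBBBBBBB........
.........BBBBBBBBBBBBBBBBBBBBBB.........
...........BBBBBBBBBBBBBBBBBB...........
.............BBBBBBBBBBBBBB.............
........................................
........................................
........................................
........................................
pre3 pred tip [322.3 183.9] hole rect (8, 8, 25, 20) grey [320.7 184.5] 35
........................................
........................................
........................................
........................................
.............BB.........................
...........BBBBB...BBBB....BBB..........
.........BBBBBBBB..BBBB...BBBBB.........
........BBBBBBBBBBB.B.BBBBBBBBBB........
........BBBBBBBBBBBBBBBBBBBBBBBBB.......
........BBBBBBBBBBBBBBBBBBBBBBBB........
........BBBBBBBBBBBBBBBBBBBBBBBB........
.........BBBBBBBBBBBBBBBBBBBBBB.........
...........BBBBBBBBBBBBBBBBBBB..........
.............BBBBBBBBBBBBBB.............
........................................
........................................
........................................
........................................
```

The dowel tip is in the hole within 1 mm of the prediction. Lowering.

>>> {"fn": "play_rows", "kwargs": {"targets": [{"dx":0,"dy":0.0025,"dz":0.015,"wx":0,"wy":0,"wz":0,"fingers":0},{"dx":0,"dy":0.0025,"dz":0.03,"wx":0,"wy":0,"wz":0,"fingers":0},{"dx":0,"dy":0.0025,"dz":0.045,"wx":0,"wy":0,"wz":0,"fingers":0},{"dx":0,"dy":0.0025,"dz":0.058,"wx":0,"wy":0,"wz":0,"fingers":0},{"dx":0,"dy":0.0025,"dz":0.058,"wx":0,"wy":0,"wz":0,"fingers":0}]}}

```text
time_s: 26.98
position: [496.7, -336.6, 48.3]
tool_rot: [[-0.984, -0.18, -0.002], [-0.18, 0.984, 0.001], [0.002, 0.002, -1.0]]
ft_force: [0.2, -0.0, -3.3]
finger_gap: 0.13
finger_force: 45.0
```

```bash
python3 plan.py 497.5 -337 37 10.4
```

```text
pos [ 496.7 -336.6   48.3] yaw 10.37 shift [-0.0019 -0.0013  0.0283] wz -0.0005 tilt [0.0019 0.0017]
F [ 0.2 -0.  -3.3] gap 11.4 grip 45.0 j [ 0.4   0.73  0.17  1.79 -0.19  0.64  2.43]
```

>>> {"fn": "play_rows", "kwargs": {"targets": [{"dx":0,"dy":0,"dz":0.01,"wx":0,"wy":0,"wz":0,"fingers":0},{"dx":0,"dy":0,"dz":0.02,"wx":0,"wy":0,"wz":0,"fingers":0},{"dx":0,"dy":0,"dz":0.027,"wx":0,"wy":0,"wz":0,"fingers":0},{"dx":0,"dy":0,"dz":0.027,"wx":0,"wy":0,"wz":0,"fingers":0},{"dx":0,"dy":0,"dz":0.027,"wx":0,"wy":0,"wz":0,"fingers":0}]}}

```text
time_s: 27.4
position: [497.5, -337.2, 39.0]
tool_rot: [[-0.984, -0.18, -0.0], [-0.18, 0.984, 0.0], [0.0, 0.0, -1.0]]
ft_force: [0.3, -0.8, -2.5]
finger_gap: 0.132
finger_force: 45.0
```

```bash
python3 plan.py 497.5 -337 37 10.4
```

```text
pos [ 497.5 -337.2   39. ] yaw 10.37 shift [-0.0001  0.0006  0.005 ] wz -0.0006 tilt [0.0001 0.0001]
F [ 0.3 -0.8 -2.5] gap 11.6 grip 45.0 j [ 0.4   0.75  0.16  1.79 -0.19  0.62  2.43]
```

>>> {"fn": "play_rows", "kwargs": {"targets": [{"dx":0,"dy":0,"dz":0.002,"wx":0,"wy":0,"wz":0,"fingers":0},{"dx":0,"dy":0,"dz":0.005,"wx":0,"wy":0,"wz":0,"fingers":0},{"dx":0,"dy":0,"dz":0.005,"wx":0,"wy":0,"wz":0,"fingers":0.5},{"dx":0,"dy":0,"dz":0.005,"wx":0,"wy":0,"wz":0,"fingers":0.5},{"dx":0,"dy":0,"dz":0.005,"wx":0,"wy":0,"wz":0,"fingers":0.5}]}}

```text
time_s: 27.82
position: [497.9, -337.5, 37.5]
tool_rot: [[-0.984, -0.18, 0.001], [-0.18, 0.984, -0.0], [-0.001, -0.001, -1.0]]
ft_force: [-0.7, 0.2, 0.1]
finger_gap: 0.335
finger_force: 0.0
```

>>> {"fn": "play_rows", "kwargs": {"targets": [{"dx":0,"dy":0,"dz":0,"wx":0,"wy":0,"wz":0,"fingers":0.5},{"dx":0,"dy":0,"dz":0,"wx":0,"wy":0,"wz":0,"fingers":0.5},{"dx":0,"dy":0,"dz":0,"wx":0,"wy":0,"wz":0,"fingers":0.5}]}}

```text
time_s: 28.07
position: [497.7, -337.3, 37.3]
tool_rot: [[-0.984, -0.18, 0.0], [-0.18, 0.984, -0.0], [-0.0, -0.0, -1.0]]
ft_force: [-0.4, 0.1, 0.1]
finger_gap: 0.499
finger_force: 0.0
```

>>> {"fn": "play_rows", "kwargs": {"targets": [{"dx":0,"dy":0,"dz":-0.09,"wx":0,"wy":0,"wz":0,"fingers":0.6},{"dx":0,"dy":0,"dz":-0.19,"wx":0,"wy":0,"wz":0,"fingers":0.6},{"dx":0,"dy":0,"dz":-0.28,"wx":0,"wy":0,"wz":0,"fingers":0.6},{"dx":0,"dy":0,"dz":-0.38,"wx":0,"wy":0,"wz":0,"fingers":0.6},{"dx":0,"dy":0,"dz":-0.46,"wx":0,"wy":0,"wz":0,"fingers":0.6}]}}

```text
time_s: 28.48
position: [497.8, -337.6, 224.2]
tool_rot: [[-0.984, -0.18, 0.002], [-0.18, 0.984, -0.001], [-0.002, -0.001, -1.0]]
ft_force: [1.4, -0.7, 0.2]
finger_gap: 0.603
finger_force: 0.0
```

>>> {"fn": "play_rows", "kwargs": {"targets": [{"dx":0,"dy":0,"dz":0,"wx":0,"wy":0,"wz":0,"fingers":0.6},{"dx":0,"dy":0,"dz":0,"wx":0,"wy":0,"wz":0,"fingers":0.6},{"dx":0,"dy":0,"dz":0,"wx":0,"wy":0,"wz":0,"fingers":0.6},{"dx":0,"dy":0,"dz":0,"wx":0,"wy":0,"wz":0,"fingers":0.6}]}}

```text
time_s: 28.82
position: [496.7, -336.6, 219.4]
tool_rot: [[-0.984, -0.18, -0.003], [-0.18, 0.984, 0.002], [0.002, 0.002, -1.0]]
ft_force: [-0.2, -0.0, -0.6]
finger_gap: 0.599
finger_force: 0.0
```

```bash
python3 look.py lgA; python3 plan.py 515 106 220 10.4
python3 - <<'E'
from fit import *
print("long frame",fit("lgA",497.5,-337,20,"r",white,90)[:3])
E
```

```text
[ 496.7 -336.6  219.4] [ 0.35  0.49  0.23  1.71 -0.13  0.96  2.38]
pos [ 496.7 -336.6  219.3] yaw 10.37 shift [-0.2443  1.0802  0.    ] wz -0.0004 tilt [0.0025 0.0021]
F [-0.7 -0.3  0.1] gap 52.6 grip 0.0 j [ 0.35  0.49  0.23  1.71 -0.13  0.96  2.38]
long frame (array([ 498.1, -337.2], dtype=float32), array([149. ,  59.7], dtype=float32), np.float32(10.4))
```

The long frame is seated, with size and pose as expected. Back to the mat for the round frame.

>>> {"fn": "play_rows", "kwargs": {"targets": [{"dx":-0.081,"dy":0.36,"dz":0,"wx":0,"wy":0,"wz":0,"fingers":0.6},{"dx":-0.081,"dy":0.36,"dz":0,"wx":0,"wy":0,"wz":0,"fingers":0.6},{"dx":-0.081,"dy":0.36,"dz":0,"wx":0,"wy":0,"wz":0,"fingers":0.6},{"dx":-0.081,"dy":0.36,"dz":0,"wx":0,"wy":0,"wz":0,"fingers":0.6}]}}

```text
time_s: 29.2
position: [503.0, -184.4, 219.6]
tool_rot: [[-0.983, -0.184, -0.003], [-0.184, 0.983, 0.003], [0.002, 0.004, -1.0]]
ft_force: [0.6, 0.2, -0.7]
finger_gap: 0.602
finger_force: 0.0
```

>>> {"fn": "play_rows", "kwargs": {"targets": [{"dx":-0.081,"dy":0.36,"dz":0,"wx":0,"wy":0,"wz":0,"fingers":0.6},{"dx":-0.081,"dy":0.36,"dz":0,"wx":0,"wy":0,"wz":0,"fingers":0.6},{"dx":-0.081,"dy":0.36,"dz":0,"wx":0,"wy":0,"wz":0,"fingers":0.6},{"dx":-0.081,"dy":0.36,"dz":0,"wx":0,"wy":0,"wz":0,"fingers":0.6}]}}

```text
time_s: 29.53
position: [508.7, -36.9, 219.9]
tool_rot: [[-0.983, -0.185, -0.002], [-0.185, 0.983, 0.002], [0.002, 0.002, -1.0]]
ft_force: [0.1, 0.7, 0.3]
finger_gap: 0.599
finger_force: 0.0
```

>>> {"fn": "play_rows", "kwargs": {"targets": [{"dx":-0.081,"dy":0.36,"dz":0,"wx":0,"wy":0,"wz":0,"fingers":0.6},{"dx":-0.081,"dy":0.36,"dz":0,"wx":0,"wy":0,"wz":0,"fingers":0.6},{"dx":-0.081,"dy":0.36,"dz":0,"wx":0,"wy":0,"wz":0,"fingers":0.6},{"dx":-0.081,"dy":0.36,"dz":0,"wx":0,"wy":0,"wz":0,"fingers":0.6}]}}

```text
time_s: 29.87
position: [514.3, 110.7, 220.0]
tool_rot: [[-0.983, -0.185, -0.002], [-0.185, 0.983, 0.002], [0.002, 0.002, -1.0]]
ft_force: [-0.5, 1.5, 0.6]
finger_gap: 0.599
finger_force: 0.0
```

>>> {"fn": "play_rows", "kwargs": {"targets": [{"dx":0,"dy":0,"dz":0,"wx":0,"wy":0,"wz":0,"fingers":0.6},{"dx":0,"dy":0,"dz":0,"wx":0,"wy":0,"wz":0,"fingers":0.6},{"dx":0,"dy":0,"dz":0,"wx":0,"wy":0,"wz":0,"fingers":0.6},{"dx":0,"dy":0,"dz":0,"wx":0,"wy":0,"wz":0,"fingers":0.6},{"dx":0,"dy":0,"dz":0,"wx":0,"wy":0,"wz":0,"fingers":0.6}]}}

```text
time_s: 30.28
position: [515.4, 103.4, 220.9]
tool_rot: [[-0.984, -0.177, -0.0], [-0.177, 0.984, -0.001], [0.001, -0.001, -1.0]]
ft_force: [0.4, -0.4, -0.6]
finger_gap: 0.6
finger_force: 0.0
```

```bash
python3 look.py mtB; python3 plan.py 514.5 106 100 10.4
python3 - <<'E'
from fit import *
print("round frame",fit("mtB",513,106,12,"c",white,72)[:3])
o,K,E,i=pickle.load(open("pics/mtB.pkl","rb"))
b=ortho(i,K,E,515+52,106+52,104,104,10,4)
# crossbar direction: long straight lit edges inside the rim
w=white(b)*255; e=cv2.Canny(w,50,150)
L=cv2.HoughLinesP(e,1,np.pi/720,40,minLineLength=110,maxLineGap=25)
for l in ([] if L is None else L[:,0]): print(np.round([567-l[1]/4,158-l[0]/4,567-l[3]/4,158-l[2]/4],1),"ang",np.degrees(np.arctan2(l[2]-l[0],l[3]-l[1])).round(1))
E
```

```text
[515.4 103.4 220.9] [-0.36  0.36  0.09  1.9  -0.04  0.89  1.5 ]
pos [515.4 103.7 221. ] yaw 10.23 shift [0.0012 0.0063 0.3024] wz -0.0028 tilt [ 0.0004 -0.0005]
F [-0.7  0.9 -0.1] gap 53.2 grip 0.0 j [-0.36  0.36  0.09  1.9  -0.04  0.89  1.5 ]
round frame (array([515.3, 106.5]), 114.20889282226562, None)
[560.8 127.  468.5 110.8] ang 10.0
[541.2 118.5 499.8 110.5] ang 10.9
[565.5 102.2 533.8  96.5] ang 10.3
```

>>> {"fn": "play_rows", "kwargs": {"targets": [{"dx":0,"dy":0.003,"dz":0.09,"wx":0,"wy":0,"wz":0,"fingers":0.6},{"dx":0,"dy":0.003,"dz":0.18,"wx":0,"wy":0,"wz":0,"fingers":0.6},{"dx":0,"dy":0.003,"dz":0.27,"wx":0,"wy":0,"wz":0,"fingers":0.6},{"dx":0,"dy":0.003,"dz":0.34,"wx":0,"wy":0,"wz":0,"fingers":0.6},{"dx":0,"dy":0.003,"dz":0.37,"wx":0,"wy":0,"wz":0,"fingers":0.6}]}}

```text
time_s: 30.75
position: [513.1, 105.0, 69.9]
tool_rot: [[-0.984, -0.179, -0.005], [-0.179, 0.984, -0.002], [0.005, -0.001, -1.0]]
ft_force: [-0.3, -0.2, 0.1]
finger_gap: 0.6
finger_force: 0.0
```

>>> {"fn": "play_rows", "kwargs": {"targets": [{"dx":0,"dy":0,"dz":0,"wx":0,"wy":0,"wz":0,"fingers":0.6},{"dx":0,"dy":0,"dz":0,"wx":0,"wy":0,"wz":0,"fingers":0.6},{"dx":0,"dy":0,"dz":0,"wx":0,"wy":0,"wz":0,"fingers":0.6},{"dx":0,"dy":0,"dz":0,"wx":0,"wy":0,"wz":0,"fingers":0.6},{"dx":0,"dy":0,"dz":0,"wx":0,"wy":0,"wz":0,"fingers":0.6}]}}

```text
time_s: 31.17
position: [516.4, 106.6, 74.7]
tool_rot: [[-0.984, -0.18, 0.003], [-0.18, 0.984, 0.001], [-0.003, 0.0, -1.0]]
ft_force: [-0.5, -0.4, 0.7]
finger_gap: 0.602
finger_force: 0.0
```

>>> {"fn": "play_rows", "kwargs": {"targets": [{"dx":0,"dy":0,"dz":0,"wx":0,"wy":0,"wz":0,"fingers":0.6},{"dx":0,"dy":0,"dz":0,"wx":0,"wy":0,"wz":0,"fingers":0.6},{"dx":0,"dy":0,"dz":0,"wx":0,"wy":0,"wz":0,"fingers":0.6},{"dx":0,"dy":0,"dz":0,"wx":0,"wy":0,"wz":0,"fingers":0.6}]}}

```text
time_s: 31.5
position: [515.3, 106.4, 73.3]
tool_rot: [[-0.984, -0.18, 0.0], [-0.18, 0.984, 0.0], [-0.0, -0.0, -1.0]]
ft_force: [0.5, -0.1, -0.5]
finger_gap: 0.596
finger_force: 0.0
```

```bash
python3 plan.py 515 106.2 29 10.2
```

```text
pos [515.3 106.4  73.3] yaw 10.37 shift [ 0.0008 -0.0004  0.1107] wz 0.0029 tilt [-0.0002 -0.    ]
F [ 0.5 -0.1 -0.5] gap 52.5 grip 0.0 j [-0.34  0.59  0.06  1.98 -0.06  0.57  1.52]
```

>>> {"fn": "play_rows", "kwargs": {"targets": [{"dx":0,"dy":0,"dz":0.05,"wx":0,"wy":0,"wz":0,"fingers":0.6},{"dx":0,"dy":0,"dz":0.09,"wx":0,"wy":0,"wz":0,"fingers":0.6},{"dx":0,"dy":0,"dz":0.11,"wx":0,"wy":0,"wz":0,"fingers":0.6},{"dx":0,"dy":0,"dz":0.11,"wx":0,"wy":0,"wz":0,"fingers":0.6},{"dx":0,"dy":0,"dz":0.11,"wx":0,"wy":0,"wz":0,"fingers":0.6}]}}

```text
time_s: 31.92
position: [515.0, 106.3, 29.1]
tool_rot: [[-0.984, -0.18, -0.001], [-0.18, 0.984, -0.0], [0.001, -0.0, -1.0]]
ft_force: [-0.6, -0.5, 0.6]
finger_gap: 0.6
finger_force: 0.0
```

>>> {"fn": "play_rows", "kwargs": {"targets": [{"dx":0,"dy":0,"dz":0,"wx":0,"wy":0,"wz":0,"fingers":0.4},{"dx":0,"dy":0,"dz":0,"wx":0,"wy":0,"wz":0,"fingers":0.4},{"dx":0,"dy":0,"dz":0,"wx":0,"wy":0,"wz":0,"fingers":0.4},{"dx":0,"dy":0,"dz":0,"wx":0,"wy":0,"wz":0,"fingers":0},{"dx":0,"dy":0,"dz":0,"wx":0,"wy":0,"wz":0,"fingers":0}], "newtons": 45}}

```text
time_s: 32.33
position: [515.5, 106.4, 29.5]
tool_rot: [[-0.984, -0.18, 0.001], [-0.18, 0.984, 0.0], [-0.001, 0.0, -1.0]]
ft_force: [0.3, -0.5, -0.3]
finger_gap: 0.271
finger_force: 0.0
```

>>> {"fn": "play_rows", "kwargs": {"targets": [{"dx":0,"dy":0,"dz":0,"wx":0,"wy":0,"wz":0,"fingers":0},{"dx":0,"dy":0,"dz":0,"wx":0,"wy":0,"wz":0,"fingers":0},{"dx":0,"dy":0,"dz":0,"wx":0,"wy":0,"wz":0,"fingers":0},{"dx":0,"dy":0,"dz":0,"wx":0,"wy":0,"wz":0,"fingers":0},{"dx":0,"dy":0,"dz":0,"wx":0,"wy":0,"wz":0,"fingers":0}]}}

```text
time_s: 32.75
position: [515.3, 106.3, 29.2]
tool_rot: [[-0.984, -0.18, 0.0], [-0.18, 0.984, 0.0], [-0.0, -0.0, -1.0]]
ft_force: [-0.6, -0.1, 3.1]
finger_gap: 0.129
finger_force: 45.0
```

```bash
python3 plan.py 515 106.2 29 10.2
```

```text
pos [515.3 106.3  29.2] yaw 10.37 shift [ 0.0008 -0.0002  0.0006] wz 0.0028 tilt [-0.0001 -0.    ]
F [-0.6 -0.1  3.1] gap 11.4 grip 45.0 j [-0.33  0.67  0.05  1.98 -0.07  0.49  1.53]
```

>>> {"fn": "play_rows", "kwargs": {"targets": [{"dx":0,"dy":0,"dz":-0.03,"wx":0,"wy":0,"wz":0,"fingers":0},{"dx":0,"dy":0,"dz":-0.09,"wx":0,"wy":0,"wz":0,"fingers":0},{"dx":0,"dy":0,"dz":-0.15,"wx":0,"wy":0,"wz":0,"fingers":0},{"dx":0,"dy":0,"dz":-0.19,"wx":0,"wy":0,"wz":0,"fingers":0},{"dx":0,"dy":0,"dz":-0.2,"wx":0,"wy":0,"wz":0,"fingers":0}]}}

```text
time_s: 33.17
position: [516.7, 106.7, 112.1]
tool_rot: [[-0.984, -0.18, 0.004], [-0.18, 0.984, 0.001], [-0.004, 0.0, -1.0]]
ft_force: [0.5, 0.6, -1.3]
finger_gap: 0.129
finger_force: 45.0
```

>>> {"fn": "play_rows", "kwargs": {"targets": [{"dx":0,"dy":0,"dz":0,"wx":0,"wy":0,"wz":0,"fingers":0},{"dx":0,"dy":0,"dz":0,"wx":0,"wy":0,"wz":0,"fingers":0},{"dx":0,"dy":0,"dz":0,"wx":0,"wy":0,"wz":0,"fingers":0},{"dx":0,"dy":0,"dz":0,"wx":0,"wy":0,"wz":0,"fingers":0},{"dx":0,"dy":0,"dz":0,"wx":0,"wy":0,"wz":0,"fingers":0}]}}

```text
time_s: 33.58
position: [514.6, 106.2, 108.2]
tool_rot: [[-0.984, -0.18, -0.002], [-0.18, 0.984, -0.001], [0.002, -0.0, -1.0]]
ft_force: [0.2, -0.1, -1.5]
finger_gap: 0.133
finger_force: 45.0
```

```bash
python3 plan.py 521.7 357.6 110 -16.1; python3 look.py held4
```

```text
pos [514.6 106.2 108.2] yaw 10.37 shift [-0.1307  0.615  -0.0048] wz 0.4412 tilt [ 0.0018 -0.0002]
F [ 0.2 -0.1 -1.5] gap 11.7 grip 45.0 j [-0.34  0.53  0.07  1.97 -0.06  0.65  1.52]
[514.6 106.2 108.2] [-0.34  0.53  0.07  1.97 -0.06  0.65  1.52]
```

>>> {"fn": "play_rows", "kwargs": {"targets": [{"dx":-0.02,"dy":0.08,"dz":0,"wx":0,"wy":0,"wz":0,"fingers":0},{"dx":-0.04,"dy":0.17,"dz":0,"wx":0,"wy":0,"wz":0,"fingers":0},{"dx":-0.06,"dy":0.26,"dz":0,"wx":0,"wy":0,"wz":0,"fingers":0},{"dx":-0.065,"dy":0.307,"dz":0,"wx":0,"wy":0,"wz":0,"fingers":0}]}}

```text
time_s: 33.97
position: [518.4, 237.4, 109.0]
tool_rot: [[-0.983, -0.184, 0.0], [-0.184, 0.983, 0.003], [-0.001, 0.003, -1.0]]
ft_force: [1.5, 0.4, -1.2]
finger_gap: 0.13
finger_force: 45.0
```

>>> {"fn": "play_rows", "kwargs": {"targets": [{"dx":-0.02,"dy":0.08,"dz":0,"wx":0,"wy":0,"wz":0.1,"fingers":0},{"dx":-0.04,"dy":0.17,"dz":0,"wx":0,"wy":0,"wz":0.2,"fingers":0},{"dx":-0.06,"dy":0.25,"dz":0,"wx":0,"wy":0,"wz":0.31,"fingers":0},{"dx":-0.067,"dy":0.3,"dz":0,"wx":0,"wy":0,"wz":0.41,"fingers":0},{"dx":-0.067,"dy":0.308,"dz":0,"wx":0,"wy":0,"wz":0.441,"fingers":0}]}}

```text
time_s: 34.38
position: [520.9, 364.3, 108.5]
tool_rot: [[-0.961, 0.276, -0.001], [0.276, 0.961, 0.003], [0.002, 0.003, -1.0]]
ft_force: [-1.4, -0.4, -1.7]
finger_gap: 0.131
finger_force: 45.0
```

>>> {"fn": "play_rows", "kwargs": {"targets": [{"dx":0,"dy":0,"dz":0.03,"wx":0,"wy":0,"wz":0,"fingers":0},{"dx":0,"dy":0,"dz":0.06,"wx":0,"wy":0,"wz":0,"fingers":0},{"dx":0,"dy":0,"dz":0.09,"wx":0,"wy":0,"wz":0,"fingers":0},{"dx":0,"dy":0,"dz":0.09,"wx":0,"wy":0,"wz":0,"fingers":0},{"dx":0,"dy":0,"dz":0.09,"wx":0,"wy":0,"wz":0,"fingers":0}]}}

```text
time_s: 34.8
position: [522.4, 355.9, 71.5]
tool_rot: [[-0.96, 0.278, -0.002], [0.278, 0.96, -0.002], [0.002, -0.003, -1.0]]
ft_force: [0.1, 0.3, -0.6]
finger_gap: 0.131
finger_force: 45.0
```

>>> {"fn": "play_rows", "kwargs": {"targets": [{"dx":0,"dy":0,"dz":0,"wx":0,"wy":0,"wz":0,"fingers":0},{"dx":0,"dy":0,"dz":0,"wx":0,"wy":0,"wz":0,"fingers":0},{"dx":0,"dy":0,"dz":0,"wx":0,"wy":0,"wz":0,"fingers":0},{"dx":0,"dy":0,"dz":0,"wx":0,"wy":0,"wz":0,"fingers":0},{"dx":0,"dy":0,"dz":0,"wx":0,"wy":0,"wz":0,"fingers":0}]}}

```text
time_s: 35.22
position: [523.1, 358.0, 73.5]
tool_rot: [[-0.961, 0.277, 0.0], [0.277, 0.961, 0.0], [-0.0, 0.001, -1.0]]
ft_force: [0.8, 0.4, -2.5]
finger_gap: 0.136
finger_force: 45.0
```

>>> {"fn": "play_rows", "kwargs": {"targets": [{"dx":0,"dy":0,"dz":0,"wx":0,"wy":0,"wz":0,"fingers":0},{"dx":0,"dy":0,"dz":0,"wx":0,"wy":0,"wz":0,"fingers":0},{"dx":0,"dy":0,"dz":0,"wx":0,"wy":0,"wz":0,"fingers":0},{"dx":0,"dy":0,"dz":0,"wx":0,"wy":0,"wz":0,"fingers":0},{"dx":0,"dy":0,"dz":0,"wx":0,"wy":0,"wz":0,"fingers":0}]}}

```text
time_s: 35.63
position: [522.9, 357.8, 73.1]
tool_rot: [[-0.961, 0.277, 0.0], [0.277, 0.961, -0.0], [-0.0, -0.0, -1.0]]
ft_force: [1.0, -1.2, -1.9]
finger_gap: 0.13
finger_force: 45.0
```

```bash
python3 look.py pre4; python3 plan.py 521.7 357.6 50 -16.1
python3 - <<'E'
from h import *
import pickle
o,K,E,i=pickle.load(open("pics/pre4.pkl","rb"))
a=np.radians(-16.1); c=(521.7,357.6); tip=[c[0]-32*np.cos(a),c[1]-32*np.sin(a),32]
h=cv2.cvtColor(i,cv2.COLOR_BGR2HSV)[172:212,298:344]
brass=(h[...,1]>120); hole=cv2.convexHull(np.argwhere(brass)[:,::-1].astype(np.int32)); hm=np.zeros(brass.shape,np.uint8); cv2.fillConvexPoly(hm,hole,1)
g=(hm>0)&(h[...,1]<80); b=cv2.boundingRect(hole)
print("pred tip",proj(K,E,tip).round(1),"hole centre",298+b[0]+b[2]/2,172+b[1]+b[3]/2,b[2:],"grey",(np.argwhere(g)[:,::-1].mean(0)+[298,172]).round(1),g.sum())
print("\n".join("".join("B" if b else "." for b in row) for row in brass[::2]))
E
```

```text
[522.9 357.8  73.1] [-0.8   0.73  0.18  1.7  -0.18  0.73  0.76]
pos [522.9 357.8  73.1] yaw -16.09 shift [ 0.0027 -0.0014  0.0578] wz 0.0001 tilt [-0.0001 -0.    ]
F [ 0.9 -0.7 -1.9] gap 11.4 grip 45.0 j [-0.8   0.73  0.18  1.7  -0.18  0.73  0.76]
pred tip [319.6 182. ] hole centre 326.0 196.5 (36, 31) grey [334.  195.1] 393
..............................................
..............................................
..............................................
..............................................
..............................................
...............BB....BBB....BB................
.............BBBBB....B....BBBBB.............B
...........BBBBBBBBBBB..BBBBBBBBB............B
...........BBBBBBBBBBBBBBBBBBBBBBB...........B
..........BBBBBBBBBBBBBBBBBBBBBBBB...........B
..........BBBBBBBBBBBBBBBBBBBBBBBB...........B
...........BBBBBBBBBBBBBBBBBBBBBB............B
............BBBBBBBBBBBBBBBBBBBB.............B
..............BBBBBBBBBBBBBBBB...............B
.................BBBBBBBBB...................B
.............................................B
.............................................B
.............................................B
.............................................B
.............................................B
```

The dowel tip is in the hole at about (320,184), as it was on the other beds. I'll apply the small correction and lower.

>>> {"fn": "play_rows", "kwargs": {"targets": [{"dx":0.002,"dy":-0.001,"dz":0.015,"wx":0,"wy":0,"wz":0,"fingers":0},{"dx":0.002,"dy":-0.001,"dz":0.03,"wx":0,"wy":0,"wz":0,"fingers":0},{"dx":0.002,"dy":-0.001,"dz":0.045,"wx":0,"wy":0,"wz":0,"fingers":0},{"dx":0.002,"dy":-0.001,"dz":0.058,"wx":0,"wy":0,"wz":0,"fingers":0},{"dx":0.002,"dy":-0.001,"dz":0.058,"wx":0,"wy":0,"wz":0,"fingers":0}]}}

```text
time_s: 36.1
position: [521.1, 357.1, 48.2]
tool_rot: [[-0.961, 0.277, -0.002], [0.277, 0.961, -0.002], [0.001, -0.002, -1.0]]
ft_force: [-0.8, 0.2, -0.3]
finger_gap: 0.135
finger_force: 45.0
```

```bash
python3 plan.py 521.7 357.6 37.2 -16.1
```

```text
pos [521.1 357.1  48.2] yaw -16.09 shift [-0.0011  0.0018  0.0276] wz 0.0002 tilt [ 0.0015 -0.002 ]
F [-0.8  0.2 -0.3] gap 11.8 grip 45.0 j [-0.79  0.77  0.17  1.7  -0.19  0.69  0.77]
```

>>> {"fn": "play_rows", "kwargs": {"targets": [{"dx":0,"dy":0,"dz":0.01,"wx":0,"wy":0,"wz":0,"fingers":0},{"dx":0,"dy":0,"dz":0.02,"wx":0,"wy":0,"wz":0,"fingers":0},{"dx":0,"dy":0,"dz":0.027,"wx":0,"wy":0,"wz":0,"fingers":0},{"dx":0,"dy":0,"dz":0.027,"wx":0,"wy":0,"wz":0,"fingers":0},{"dx":0,"dy":0,"dz":0.027,"wx":0,"wy":0,"wz":0,"fingers":0}]}}

```text
time_s: 36.52
position: [522.0, 357.6, 39.0]
tool_rot: [[-0.961, 0.277, -0.0], [0.277, 0.961, -0.0], [0.0, -0.0, -1.0]]
ft_force: [-0.3, -0.8, -2.5]
finger_gap: 0.135
finger_force: 45.0
```

```bash
python3 plan.py 521.7 357.6 37.2 -16.1
```

```text
pos [522.  357.6  39. ] yaw -16.09 shift [ 0.0006 -0.0002  0.0044] wz 0.0001 tilt [ 0.0001 -0.0002]
F [-0.3 -0.8 -2.5] gap 11.8 grip 45.0 j [-0.79  0.78  0.17  1.7  -0.19  0.67  0.77]
```

>>> {"fn": "play_rows", "kwargs": {"targets": [{"dx":0,"dy":0,"dz":0.002,"wx":0,"wy":0,"wz":0,"fingers":0},{"dx":0,"dy":0,"dz":0.005,"wx":0,"wy":0,"wz":0,"fingers":0},{"dx":0,"dy":0,"dz":0.005,"wx":0,"wy":0,"wz":0,"fingers":0.5},{"dx":0,"dy":0,"dz":0.005,"wx":0,"wy":0,"wz":0,"fingers":0.5},{"dx":0,"dy":0,"dz":0.005,"wx":0,"wy":0,"wz":0,"fingers":0.5}]}}

```text
time_s: 36.93
position: [522.2, 357.8, 37.4]
tool_rot: [[-0.961, 0.277, 0.0], [0.277, 0.961, 0.0], [-0.0, 0.0, -1.0]]
ft_force: [-0.3, -0.3, -0.2]
finger_gap: 0.333
finger_force: 0.0
```

>>> {"fn": "play_rows", "kwargs": {"targets": [{"dx":0,"dy":0,"dz":0,"wx":0,"wy":0,"wz":0,"fingers":0.5},{"dx":0,"dy":0,"dz":0,"wx":0,"wy":0,"wz":0,"fingers":0.5},{"dx":0,"dy":0,"dz":0,"wx":0,"wy":0,"wz":0,"fingers":0.5}]}}

```text
time_s: 37.18
position: [522.1, 357.7, 37.2]
tool_rot: [[-0.961, 0.277, 0.0], [0.277, 0.961, 0.0], [-0.0, 0.0, -1.0]]
ft_force: [-0.8, -0.5, -0.2]
finger_gap: 0.497
finger_force: 0.0
```

>>> {"fn": "play_rows", "kwargs": {"targets": [{"dx":0,"dy":0,"dz":-0.09,"wx":0,"wy":0,"wz":0,"fingers":0.6},{"dx":0,"dy":0,"dz":-0.19,"wx":0,"wy":0,"wz":0,"fingers":0.6},{"dx":0,"dy":0,"dz":-0.28,"wx":0,"wy":0,"wz":0,"fingers":0.6},{"dx":0,"dy":0,"dz":-0.38,"wx":0,"wy":0,"wz":0,"fingers":0.6},{"dx":0,"dy":0,"dz":-0.46,"wx":0,"wy":0,"wz":0,"fingers":0.6}]}}

```text
time_s: 37.6
position: [522.4, 357.8, 224.2]
tool_rot: [[-0.961, 0.277, 0.002], [0.277, 0.961, 0.001], [-0.001, 0.002, -1.0]]
ft_force: [0.5, 1.0, -0.8]
finger_gap: 0.599
finger_force: 0.0
```

>>> {"fn": "play_rows", "kwargs": {"targets": [{"dx":0,"dy":0,"dz":0,"wx":0,"wy":0,"wz":0,"fingers":0.6},{"dx":0,"dy":0,"dz":0,"wx":0,"wy":0,"wz":0,"fingers":0.6},{"dx":0,"dy":0,"dz":0,"wx":0,"wy":0,"wz":0,"fingers":0.6},{"dx":0,"dy":0,"dz":0,"wx":0,"wy":0,"wz":0,"fingers":0.6},{"dx":0,"dy":0,"dz":0,"wx":0,"wy":0,"wz":0,"fingers":0.6}]}}

```text
time_s: 38.02
position: [521.1, 357.1, 219.3]
tool_rot: [[-0.961, 0.277, -0.002], [0.277, 0.961, -0.002], [0.002, -0.003, -1.0]]
ft_force: [0.4, -0.3, 0.2]
finger_gap: 0.601
finger_force: 0.0
```

```bash
python3 look.py rdF
python3 - <<'E'
from fit import *
print("round frame",fit("rdF",522,357,20,"c",white,75)[:3])
o,K,E,i=pickle.load(open("pics/rdF.pkl","rb"))
a=ortho(i,K,E,522+80,357+80,160,160,20,1.65)
K,E=cam("scene"); s=r.snapshot("scene")
t=[cv2.resize(ortho(s,K,E,x+90,y+90,180,180,18,1.5),(264,264)) for x,y in((555,-132),(506,-335),(526,354))]
K,E=cam("side"); s2=r.snapshot("side")
t2=[cv2.resize(ortho(s2,K,E,x+90,y+90,180,180,18,1.5),(264,264)) for x,y in((550,-127),(500,-332))]
cv2.imwrite("pics/final.png",np.vstack([np.hstack(t),np.hstack(t2+[a])]))
for n in ("scene","side"):
    d=cv2.absdiff(cv2.imread(f"pics/{n}0.png"),s if n=="scene" else s2).max(2)
    c=cv2.findContours((cv2.morphologyEx((d>40).astype(np.uint8),cv2.MORPH_OPEN,np.ones((3,3)))),0,2)[0]
    print(n,[cv2.boundingRect(q) for q in c if cv2.contourArea(q)>40])
E
```

```text
[521.1 357.1 219.3] [-0.83  0.54  0.23  1.62 -0.14  1.    0.73]
round frame (array([522. , 357.8]), 114.50944519042969, None)
scene [(127, 265, 24, 16), (135, 230, 57, 46), (243, 229, 13, 11), (125, 223, 29, 26), (267, 207, 13, 10), (0, 141, 294, 55), (357, 121, 21, 20), (380, 118, 19, 28), (204, 84, 45, 12), (251, 78, 29, 12), (180, 9, 7, 11), (353, 0, 78, 71)]
side [(294, 381, 25, 18), (315, 372, 8, 9), (313, 368, 23, 29), (535, 362, 90, 38), (304, 355, 13, 14), (257, 355, 37, 40), (282, 333, 33, 21), (275, 323, 12, 12), (208, 285, 96, 79), (601, 284, 39, 59), (268, 240, 69, 53), (215, 213, 72, 39), (301, 174, 15, 11), (327, 173, 48, 48), (243, 145, 31, 19), (299, 143, 29, 30), (295, 139, 6, 11), (394, 128, 58, 46), (456, 114, 77, 37), (343, 91, 30, 20), (436, 51, 11, 8), (438, 33, 22, 12), (372, 0, 268, 111)]
```

View pics/final.png

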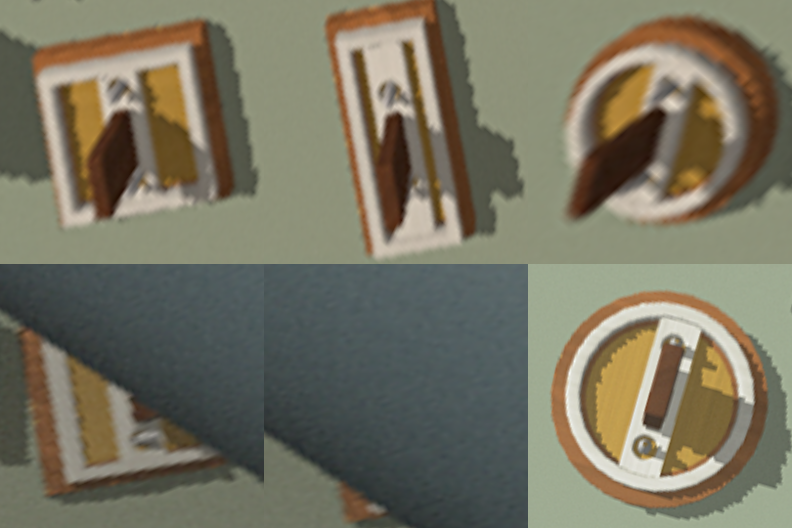

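All three frames sit flat on their own beds with the dowel tips showing through the holes. Nothing is held and the gripper is well clear. The square and long frames' wrist fits match the seated poses as well.

```bash
python3 -c "
from station import r
print(r.job_done())"
```

```text
the job is handed in; nothing more can be done
None
```

The job is handed in at about 38 s: I parked the round frame on the mat first, and all three frames now sit down over both dowels on their own beds, with the gripper open and clear; I never touched the cork block, screwdriver or drill on purpose, but didn't re-measure where they lie.

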